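Put a salvaged control module away in the parts drawer

ROBOT

A 7-joint arm with a two-finger parallel gripper is mounted at the origin on the work surface. World frame = base frame: x ahead of the robot, y to its left, z up, the work surface at z = 0. Lengths are in m, angles in rad, forces in N, time in s.
With the tool pointing down it reaches from about 0.4 to 0.85 m from the base axis. Payload 10.4 kg.
Tool frame: the origin (TCP) lies at the very end of the fingers, on their centre line; the grasp point (between the pads) lies manip.grasp_offset behind it (manip.grasp_offset is the distance from the TCP to the grasp point, in m); z points along the fingers, x is the direction in which the jaws open and shut, and the axes are right-handed (so a half turn about z gives the same grasp; the last joint's range is limited). The gripper opens to 85 mm and grips with 20 to 120 N. Pads are 22 mm wide; open, the fingers measure 114 mm over their backs; the gripper's body (76 mm by 85 mm) begins 54 mm behind the grasp point. The pads swing forward as they close: fully open they stand 13 mm farther back than shut.
Start: joints at [1.221, 0.332, -0.065, 1.46, 0.022, 1.35, -0.088], TCP at [0.201, -0.592, 0.231] pointing down, gripper open.
Joint ranges: [-2.6, 2.6], [-0.5, 2.12], [-1.47, 1.34], [0.16, 2.42], [-1.27, 4.41], [0.06, 2.06], [-2.6, 2.6]. Speed limits (rad/s): [2.22, 2.22, 2.79, 2.79, 3.14, 3.14, 3.14].

INTERFACE

Orientations are given as a unit quaternion [x, y, z, w].
In Python, from workcell import manip gives the robot as it stands.
- The arm moves only by the shell command python3 -m crank 'ROWS' [FORCE]. ROWS is JSON, a list that holds one entry, the list of rows, each a list of 7 numbers: the shift along the world's x, y, z in units of 60 mm (1.0 is 60 mm), then the turn, a rotation vector about the world's x, y, z in units of 5 degrees (1.0 is 5 degrees), then the finger opening in mm, from 0 to 85.4. A call has 1 to 8 rows; each row shifts and turns the commanded pose from where the row before left it; what a row does not reach is not made up. A row lasts 1/8 s, in which the tool goes at most 62.5 mm and 10.7 degrees, less where a joint would pass 70% of its speed; a pose out of reach is approached as far as the arm can. A call is refused whole if a number of a shift passes 1 or a number of a turn 1, either way. A call with a gripper value outside its range is refused whole. The fingers move at their own pace and stop on an object; FORCE is the grip in N (left out, the last holds). Time passes only in rows, so rows that do not move let the fingers close. It gives the time, the measured TCP pose, the force and the opening at its end, in the units of the state.
- manip.get_obs(): the state, without advancing time (a new reading comes with each control period).
- manip.camera(name): name is "scene" or "top" or "wrist"; returns (picture, depth): 384x512x3 uint8, blue, green, red; 384x512 float32, m along the optical axis (not along the pixel's ray), 0 where there is no reading.
- manip.get_calibration(name): a dict with "fx", "fy", "cx", "cy" (pixels), "k1" (the pictures are not rectified: a ray, as slopes to the right and down, at radius r is drawn at 1 + k1 r^2 times it, then the intrinsics apply), "rvec" (rotation vector, rad) and "tvec" (3), from world to camera coordinates, as OpenCV has them; the wrist camera has in their place "T_tool_cam" (4x4, takes a point from camera to tool coordinates, whose origin is the TCP and whose axes are the tool frame's). Camera axes: x right, y down, z forward; pixel columns grow to the right and rows downward; lengths in m; the calibration is good to about 2 mm. A picture is of the moment at which its call begins: read the wrist's pose just before it. get_calibration takes no time and is no camera call.
- manip.hand_in(): hands the job in, once; it reports no verdict.
The state is a dict: "clock": time; "joint_pos": joint angles; "joint_velocities": joint speeds; "tau": joint torques, N m; "position": TCP position; "ee_rot": TCP orientation; "ft_force": force on the tool from outside, world axes, zero at the start; "torque": the same for the moment, N m; "grip_width": opening from 0.0 (shut) to 1.0 (fully open).
Only numpy, scipy, OpenCV 4.12 (cv2) and the standard library are available. Lean on these libraries where they do the work, as an engineer would, in place of code of your own. Each camera call takes 0.05 s, during which the arm holds its last target.

TASK

Pull the top drawer of the grey parts cabinet all the way out to its stop, and put the control module (the flat housing with two socket blocks) away from the slotted rack into the empty front bay of that drawer, lying flat on its back with the sockets facing up. Lower it in already lying flat: it holds a circuit board and must not drop or topple over inside the steel drawer. Leave the drawer fully out and do not disturb the other parts on the bench and in the rack.

Things in the scene. Friction and masses are not known exactly. Their poses are not given: they have to be found in the camera images.
- cabinet: Fixed steel two-drawer parts cabinet, 300 wide (its y), 320 deep (its x), 168 high. Origin at bench level under the middle of its front face; its x axis points into the cabinet, so the drawers slide out along its -x. The front half of its top is clear; cartons stand on the rear half.
- top_drawer (a joint): How far the top drawer is out, m: 0 shut, 0.19 at its stop. It may start slightly ajar. Sliding friction about 3 N, it stays where it is left. The drawer front is 288 wide, 12 thick, its top edge 160 above the bench.
- handle (a point): Middle of the top drawer's straight bow handle: a bar 10 thick and about 110 long, parallel to the cabinet's y, 132 above the bench, 40 in front of the drawer's face (35 clear behind the bar). Moves with the drawer. Axes as the cabinet's.
- bay (a point): Centre of the floor of the empty bay: front right compartment (cabinet's -y side) of the top drawer, 114 long (x) by 135 wide (y), floor 96 above the bench. Walls above the floor: drawer front 64, side 46, dividers 40. Moves with the drawer; fully out it lies 133 in front of the cabinet. Axes as the cabinet's. The other three compartments hold parts.
- rack: Fixed steel rack, 240 (x) by 118 (y), base 3 thick, with six wire hoops 28 high across it, 44 apart along x: five slots open upward. Origin under the middle of the base. The module, the rectifier and the terminal box stand on edge in slots 1, 3 and 5 in any order; the slots between are empty. Beside the rack's near half and middle the bench is clear for 180 or more, up to the pulled-out drawer.
- module: Control module: grey plastic housing 30 thick (its x), 100 long (y), 62 wide (z), about 0.22 kg. Starts standing in the rack on a long narrow edge, z up, thickness along the rack's x. Origin: centre of that lower edge. Two white socket blocks, 5 proud, on its +x face, 6 to 24 above the origin, above them both faces are flat; the -x face is its flat back. On its back, x points up. 
- module_mid (a point): Centre of the module's housing, 31 from its origin along its z. Axes as the module's. Standing on its edge, the module tips over when leant more than about 26 degrees.
- rectifier: Bystander in the rack: a finned aluminium block 32 thick, 86 long, 52 high. Origin: centre of its underside.
- terminal_box: Bystander in the rack: a plain grey box 34 thick, 76 long, 74 high. Origin: centre of its underside.
- pump: Bystander: a drain pump, round white base 76 across with a dark motor core on top, 70 high. Origin: centre of its underside.
- driver: Bystander: a screwdriver 200 long, 30 high, lying on the bench in front of the cabinet. Origin near its middle.
- tape: Bystander: a black roll of tape 90 across and 24 high, lying flat. Origin: centre of its underside.
- meter: Bystander: a black multimeter 160 by 78, 42 high, lying on the bench. Origin: centre of its underside.

How it is judged:
On the way:
1. the top drawer is pulled out to its stop, before the module is in it (value of joint top_drawer above 0.182 m and horizontal distance between module_mid and bay above 0.12 m), for 0.2 s.
At the end, for the whole second after the job is handed in: The top drawer is within 15 mm of its stop; the module lies at rest inside the empty front right bay, flat on the bay's floor (its centre less than 20 mm above it), sockets up within 7 degrees, either way round (value of joint top_drawer above 0.175 m and x of module_mid in the frame of bay between -0.03 and 0.03 m and y of module_mid in the frame of bay between -0.04 and 0.04 m and z of module_mid in the frame of bay below 0.02 m and angle between module's own x axis and vertical below 0.12 rad and linear speed of module below 0.02 m/s and angular speed of module below 0.2 rad/s); the robot touches nothing.
It fails at once if the module is dropped into the drawer (inside the bay and within 30 mm of its place it moves faster than 0.45 m/s) (horizontal distance between module_mid and bay below 0.06 m and z of module_mid in the frame of bay below 0.045 m and linear speed of module above 0.45 m/s).
It fails at once if the module topples over inside the drawer (over the bay it turns faster than 5 rad/s) (horizontal distance between module_mid and bay below 0.08 m and z of module_mid in the frame of bay below 0.06 m and angular speed of module above 5 rad/s).
It fails at once if the module is dropped from a height (faster than 0.9 m/s while not held) (linear speed of module above 0.9 m/s and contact force between the fingers and module below 0.05 N).
It fails at once if another part in the rack is moved by more than 30 mm (distance of any of rectifier, terminal_box from where it was at the start of the episode above 0.03 m).
It fails at once if another thing on the bench is moved by more than 40 mm (distance of any of pump, driver, tape, meter from where it was at the start of the episode above 0.04 m).
It also fails if it takes over 69 s, if anything falls off the work surface, if the arm or the gripper's body presses on something with over 40 N, if the wrist force passes 120 N, or if a joint passes its speed limit or range.

## Working session

There is one attempt and no reset: what is moved stays moved. The work goes in short steps, Python scripts to look and compute and a shell command to move; the robot and the scene stay as the last step left them, time stands still between calls to the robot, and variables do not carry over. Pictures are saved under pics/ and viewed, and the job is handed in when it is done.

```bash
ls; mkdir -p pics
cat > h.py <<'E'
from workcell import manip
import numpy as np, cv2
from scipy.spatial.transform import Rotation as R
def snap(name,fn):
    o=manip.get_obs()
    im,d=manip.camera(name); cv2.imwrite('pics/'+fn+'.png',im); np.savez('pics/'+fn+'.npz',im=im,d=d,p=o['position'],q=o['ee_rot'])
    return im,d,o
def cloud(name,d,p=None,q=None):
    c=manip.get_calibration(name)
    v,u=np.mgrid[0:384,0:512]
    K=np.array([[c['fx'],0,c['cx']],[0,c['fy'],c['cy']],[0,0,1.]])
    pts=cv2.undistortPoints(np.stack([u,v],-1).reshape(-1,1,2).astype(np.float64),K,np.array([c['k1'],0,0,0.,0])).reshape(384,512,2)
    P=np.dstack([pts[...,0]*d,pts[...,1]*d,d])
    if 'rvec' in c:
        Rm=cv2.Rodrigues(np.array(c['rvec'],float))[0]; t=np.array(c['tvec'],float).ravel()
        return (P-t)@Rm
    T=np.array(c['T_tool_cam']); P=P@T[:3,:3].T+T[:3,3]
    return P@R.from_quat(q).as_matrix().T+np.array(p)
E
python3 - <<'E'
from h import *
o=manip.get_obs(); print({k:np.round(v,3) for k,v in o.items()}, manip.grasp_offset)
for n in ['scene','top','wrist']: snap(n,n+'0')
E
```

```text
pics
{'clock': np.float64(0.0), 'joint_pos': array([ 1.221,  0.333, -0.065,  1.461,  0.022,  1.35 , -0.088]), 'joint_velocities': array([-0.001, -0.002,  0.001,  0.001, -0.001, -0.   ,  0.002]), 'tau': array([ 0.0000e+00, -6.2544e+01,  5.0000e-02, -3.9161e+01,  1.6000e-02,
        1.0000e-02, -0.0000e+00]), 'position': array([ 0.201, -0.592,  0.231]), 'ee_rot': array([ 0.813, -0.583, -0.001, -0.   ]), 'ft_force': array([-1.001,  0.136,  0.066]), 'torque': array([ 0.013, -0.014,  0.002]), 'grip_width': np.float64(1.002)} 0.0187
```

View pics/scene0.png

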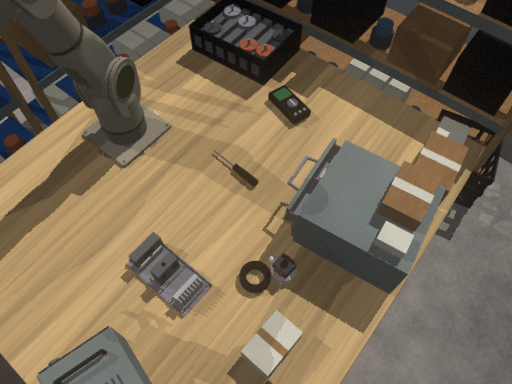

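View pics/top0.png

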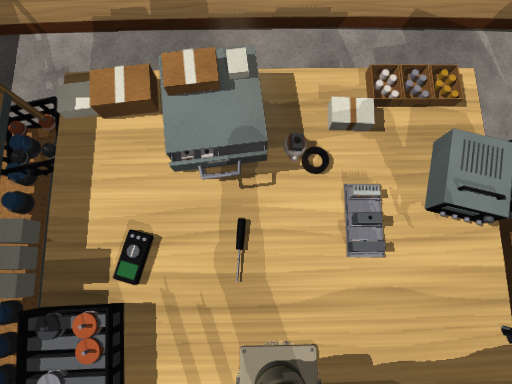

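View pics/wrist0.png

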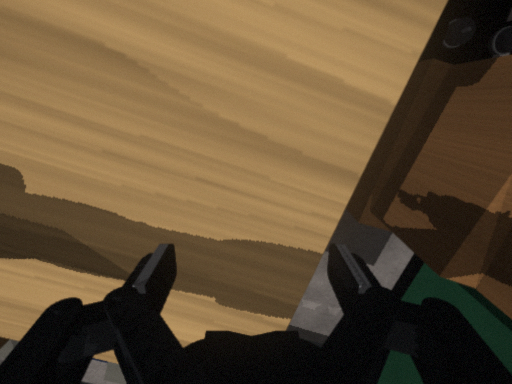

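Top view: cabinet at about (213,120), handle at (220,172), rack at (365,220), driver (241,248), pump (295,146), tape (315,159), meter (133,257). Now measure.

Run:
```python
from h import *
for n in ['scene','top']:
    z=np.load(f'pics/{n}0.npz'); P=cloud(n,z['d']); np.save(f'pics/{n}0P.npy',P)
    im=z['im']
    print(n, (z['d']==0).mean())
    if n=='top':
        for (u,v) in [(213,120),(220,172),(365,220),(348,187),(382,187),(347,255),(384,255),(365,190),(365,217),(365,245),(241,248),(240,280),(295,146),(315,150),(133,257),(170,165),(265,155)]: print((u,v),np.round(P[v,u],3))
        c=im[170:270,330:400]; cv2.imwrite('pics/topr.png',cv2.resize(c,None,fx=6,fy=6,interpolation=cv2.INTER_CUBIC)[:600])
        c=im[140:195,155:280]; cv2.imwrite('pics/toph.png',cv2.resize(c,None,fx=6,fy=6,interpolation=cv2.INTER_CUBIC))
    else:
        c=im[225:320,115:220]; cv2.imwrite('pics/scr.png',cv2.resize(c,None,fx=6,fy=6,interpolation=cv2.INTER_CUBIC))
```

```text
scene 0.003977457682291667
top 0.0036773681640625
(213, 120) [0.779 0.186 0.168]
(220, 172) [0.663 0.181 0.002]
(365, 220) [ 0.486 -0.27   0.079]
(348, 187) [ 0.605 -0.244  0.005]
(382, 187) [ 0.605 -0.36   0.001]
(347, 255) [ 0.383 -0.227  0.003]
(384, 255) [ 0.381 -0.349 -0.003]
(365, 190) [ 0.584 -0.284  0.056]
(365, 217) [ 0.495 -0.27   0.079]
(365, 245) [ 0.411 -0.269  0.062]
(241, 248) [0.41  0.111 0.021]
(240, 280) [ 0.311  0.116 -0.001]
(295, 146) [ 0.73  -0.066  0.064]
(315, 150) [ 0.729 -0.137  0.025]
(133, 257) [0.385 0.446 0.039]
(170, 165) [0.644 0.31  0.162]
(265, 155) [0.674 0.034 0.15 ]
```

View pics/topr.png

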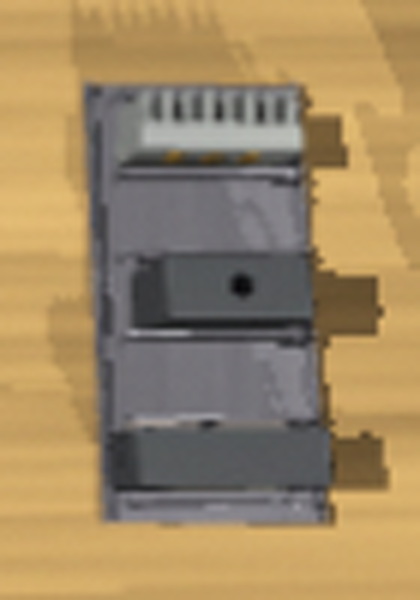

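View pics/toph.png

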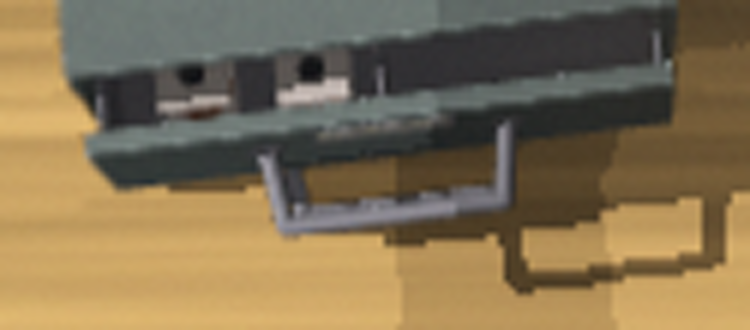

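View pics/scr.png

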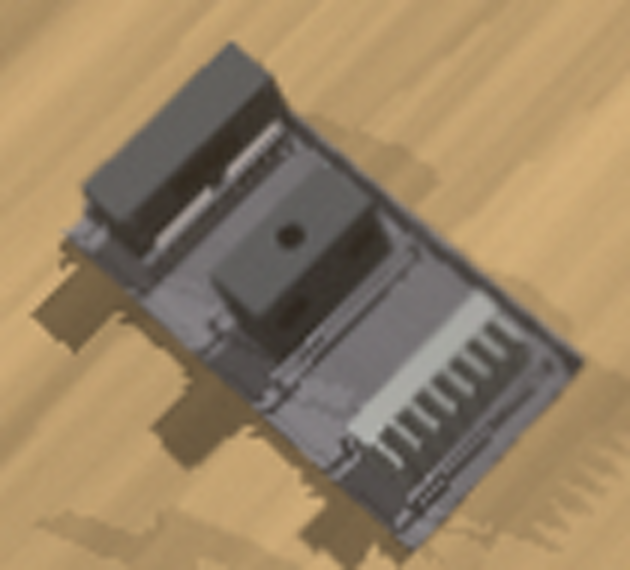

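The module stands in the rack's nearest slot (top at ~(365,246)), with its white sockets facing away from the robot (+x). The drawer is slightly ajar. Next: fit poses.

Run:
```python
from h import *
A=np.concatenate([np.load(f'pics/{n}0P.npy').reshape(-1,3) for n in ['top','scene']])
T=np.load('pics/top0P.npy').reshape(-1,3);S=np.load('pics/scene0P.npy').reshape(-1,3)
def box(P,lo,hi): 
    m=((P>lo)&(P<hi)).all(1); return P[m]
def rect(P,n):
    r=cv2.minAreaRect((P[:,:2]*1000).astype(np.float32)); print(n,len(P),'c',np.round(r[0],1),'s',np.round(r[1],1),'a',round(r[2],1),'z',np.round(np.median(P[:,2]),4))
for nm,C in [('top',T),('scene',S)]:
    rect(box(C,[.37,-.38,.055],[.45,-.18,.075]),nm+' module')
    rect(box(C,[.46,-.38,.068],[.53,-.18,.09]),nm+' term')
    rect(box(C,[.55,-.38,.045],[.63,-.18,.07]),nm+' rect')
    rect(box(C,[.3,-.42,-.02],[.66,-.15,.0045]) if 0 else box(C,[.45,-.35,.03],[.6,-.2,.09]),nm+' x')
    h=box(C,[.5,.05,.12],[.66,.3,.145]); rect(h,nm+' handle')
    h=box(C,[.55,-.05,.157],[.72,.4,.163]); rect(h,nm+' front')
    h=box(C,[.55,-.05,.1655],[.85,.4,.171]); rect(h,nm+' cabtop')
    rect(box(C,[.2,.0,.008],[.5,.2,.05]),nm+' driver')
    rect(box(C,[.65,-.12,.04],[.8,-.02,.09]),nm+' pump')
    rect(box(C,[.65,-.2,.012],[.8,-.1,.03]),nm+' tape')
```

```text
top module 329 c [ 408.  -279.4] s [99.2 30.2] a 89.0 z 0.0652
top term 281 c [ 494.  -284.9] s [74.8 33.7] a 89.1 z 0.0772
top rect 219 c [ 585.1 -287.7] s [33.1 83.2] a 0.5 z 0.0552
top x 674 c [ 537.6 -287.4] s [ 89.2 125.1] a 89.2 z 0.0574
top handle 312 c [633.6 201.3] s [ 46.6 190.5] a 5.8 z 0.137
top front 355 c [677.8 171.7] s [ 41.  294.9] a 6.5 z 0.1608
top cabtop 4019 c [754.6 183. ] s [202.3 307.3] a 2.7 z 0.169
top driver 297 c [366.5  95. ] s [124.2 251.8] a 73.4 z 0.0225
top pump 272 c [751.7 -70.7] s [55.5 52.4] a 83.3 z 0.0625
top tape 382 c [ 701.5 -132.1] s [99.  90.3] a 66.4 z 0.0247
scene module 367 c [ 410.1 -281.8] s [98. 32.] a 88.1 z 0.064
scene term 343 c [ 496.8 -288.1] s [75.4 37.4] a 86.5 z 0.0764
scene rect 278 c [ 587.  -292.2] s [86.3 33.7] a 86.6 z 0.0546
scene x 825 c [ 535.9 -292.4] s [128.1  86.1] a 0.5 z 0.0573
scene handle 190 c [635.1 197.6] s [189.6  49.6] a 90.0 z 0.1359
scene front 312 c [677.8 169.7] s [ 36.4 291.8] a 5.9 z 0.1602
scene cabtop 4250 c [761.2 178.9] s [192.2 308.8] a 3.0 z 0.1683
scene driver 244 c [335.8  85.2] s [142.3 310.6] a 75.5 z 0.0216
scene pump 361 c [751.8 -76.1] s [54.9 52.2] a 81.8 z 0.0611
scene tape 617 c [ 716.2 -143.5] s [ 87.9 121.2] a 87.6 z 0.0233
```

Run:
```python
from h import *
for n in ['top','scene']:
    C=np.load(f'pics/{n}0P.npy').reshape(-1,3)
    def box(lo,hi): return C[((C>lo)&(C<hi)).all(1)]
    h=box([.57,.1,.122],[.66,.3,.142])
    # front-most line: per y-bin minimum x
    def edge(h,lo,hi,st=.008):
        pts=[]
        for y in np.arange(lo,hi,st):
            q=h[(h[:,1]>=y)&(h[:,1]<y+st)]
            if len(q): pts.append((q[:,1].mean(),q[:,0].min(),q[:,0].max()))
        return np.array(pts)
    e=edge(h,.1,.3); print(n,np.round(e,3).tolist())
    f=box([.57,-.0,.150],[.75,.36,.164]); e=edge(f,-.0,.36,.012); print('front',np.round(e,3).tolist())
    p=np.polyfit(e[2:-2,0],e[2:-2,1],1); print(p, np.degrees(np.arctan(p[0])))
    t=box([.6,-.05,.1655],[.75,.38,.171]); e=edge(t,.02,.35,.012); print('ctop',np.round(e,3).tolist()); print('yrange',t[:,1].min(),t[:,1].max())
```

```text
top [[0.111, 0.621, 0.658], [0.12, 0.621, 0.631], [0.129, 0.619, 0.627], [0.136, 0.618, 0.627], [0.144, 0.618, 0.625], [0.153, 0.616, 0.66], [0.161, 0.614, 0.625], [0.169, 0.615, 0.66], [0.176, 0.613, 0.66], [0.184, 0.612, 0.658], [0.192, 0.613, 0.658], [0.2, 0.61, 0.657], [0.208, 0.61, 0.656], [0.216, 0.609, 0.656], [0.224, 0.61, 0.652], [0.231, 0.632, 0.652], [0.24, 0.651, 0.652], [0.247, 0.65, 0.651], [0.256, 0.649, 0.651], [0.264, 0.648, 0.649], [0.272, 0.647, 0.649], [0.281, 0.646, 0.648], [0.287, 0.646, 0.647], [0.295, 0.645, 0.646]]
front [[0.031, 0.674, 0.716], [0.042, 0.674, 0.686], [0.053, 0.673, 0.747], [0.066, 0.67, 0.71], [0.079, 0.669, 0.68], [0.091, 0.668, 0.68], [0.103, 0.666, 0.678], [0.114, 0.665, 0.705], [0.126, 0.664, 0.676], [0.138, 0.661, 0.702], [0.149, 0.66, 0.673], [0.161, 0.659, 0.672], [0.174, 0.657, 0.67], [0.187, 0.655, 0.697], [0.198, 0.655, 0.667], [0.21, 0.655, 0.667], [0.222, 0.652, 0.749], [0.233, 0.652, 0.664], [0.246, 0.651, 0.662], [0.258, 0.649, 0.688], [0.271, 0.647, 0.747], [0.283, 0.645, 0.659], [0.295, 0.644, 0.657], [0.306, 0.644, 0.657], [0
[... 1757 characters left out ...]
.314, 0.651, 0.651]]
[-0.10544337  0.67768088] -6.019218091620762
ctop [[0.028, 0.714, 0.748], [0.037, 0.713, 0.75], [0.05, 0.712, 0.748], [0.062, 0.681, 0.749], [0.074, 0.708, 0.749], [0.086, 0.707, 0.75], [0.098, 0.706, 0.749], [0.11, 0.705, 0.75], [0.122, 0.704, 0.749], [0.134, 0.703, 0.748], [0.147, 0.702, 0.749], [0.158, 0.666, 0.749], [0.17, 0.698, 0.75], [0.182, 0.697, 0.749], [0.194, 0.695, 0.75], [0.206, 0.694, 0.748], [0.218, 0.694, 0.75], [0.23, 0.691, 0.748], [0.242, 0.69, 0.75], [0.254, 0.661, 0.749], [0.266, 0.689, 0.75], [0.278, 0.688, 0.749], [0.29, 0.687, 0.75], [0.302, 0.683, 0.75], [0.315, 0.682, 0.749], [0.323, 0.687, 0.749]]
yrange 0.022044243303458517 0.3294193142041703
```

Estimates: the cabinet is yawed about +6.2°, the handle middle is at about (0.620, 0.165, 0.132), and the drawer is about 28 mm ajar. Swinging over above the handle.

```bash
python3 -m crank '[[[0.44,0.79,0,0,0,0.97,40],[0.44,0.79,0,0,0,0.97,40],[0.44,0.79,0,0,0,0.97,40],[0.44,0.79,0,0,0,0.97,40],[0.44,0.79,0,0,0,0.97,40],[0.44,0.79,0,0,0,0.97,40],[0.44,0.79,0,0,0,0.97,40],[0.44,0.79,0,0,0,0.97,40]]]'
```

```text
clock: 1.15
position: [0.4123, -0.2111, 0.2313]
ee_rot: [0.96, -0.278, 0.0, 0.0]
ft_force: [1.1, -0.4, 0.3]
grip_width: 0.47
```

```bash
python3 -m crank '[[[0.43,0.78,0,0,0,0.97,40],[0.43,0.78,0,0,0,0.97,40],[0.43,0.78,0,0,0,0.97,40],[0.43,0.78,0,0,0,0.97,40],[0.43,0.78,0,0,0,0.97,40],[0.43,0.78,0,0,0,0.97,40],[0.43,0.78,0,0,0,0.97,40],[0.43,0.78,0,0,0,0.97,40]]]'
python3 - <<'E'
from h import *
im,d,o=snap('wrist','w1'); P=cloud('wrist',d,o['position'],o['ee_rot']); print(o['position'],R.from_quat(o['ee_rot']).as_matrix()[:,0],o['joint_pos'])
Q=P.reshape(-1,3); Q=Q[(np.abs(Q[:,2]-.132)<.012)&(Q[:,0]<.645)&(Q[:,0]>.59)]; 
for y in np.arange(.09,.24,.01):
    q=Q[(Q[:,1]>=y)&(Q[:,1]<y+.01)]
    if len(q): print(np.round(y,3),len(q),np.round([q[:,0].min(),q[:,0].max(),q[:,2].max()],3))
E
```

```text
clock: 2.15
position: [0.619, 0.1628, 0.231]
ee_rot: [0.998, 0.056, -0.0, 0.0]
ft_force: [-0.3, -0.9, -0.3]
grip_width: 0.468
[0.61900726 0.16282631 0.23101234] [ 9.93700078e-01  1.12071907e-01 -2.04360817e-04] [ 0.22571163  0.47162802 -0.77265021  1.38545283  0.32692368  1.41482708
 -0.42977236]
0.1 91 [0.621 0.645 0.137]
0.11 178 [0.62  0.645 0.138]
0.12 94 [0.619 0.629 0.138]
0.13 93 [0.618 0.627 0.138]
0.14 97 [0.617 0.626 0.137]
0.15 98 [0.615 0.625 0.137]
0.16 100 [0.614 0.624 0.137]
0.17 107 [0.612 0.623 0.137]
0.18 120 [0.611 0.622 0.137]
0.19 119 [0.61  0.62  0.138]
0.2 123 [0.609 0.619 0.138]
0.21 225 [0.608 0.64  0.137]
0.22 300 [0.611 0.645 0.138]
```

View pics/w1.png

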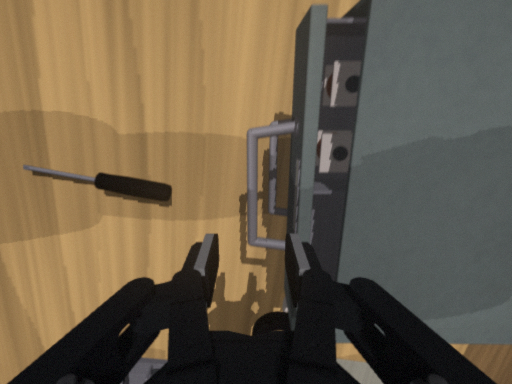

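The bar (column ~253, rows 130–245) lies between the jaws. I'll tilt the body 10° away from the cabinet and descend.

```bash
python3 -m crank '[[[0.03,0,-0.3,0.11,-0.98,0,30],[0.03,0,-0.3,0.11,-0.98,0,30],[0,0,-0.3,0,0,0,30],[0,0,-0.2,0,0,0,30],[0,0,-0.2,0,0,0,30]]]'
python3 - <<'E'
from h import *
im,d,o=snap('wrist','w2')
E
```

```text
clock: 2.82
position: [0.6223, 0.1616, 0.1527]
ee_rot: [0.995, 0.055, 0.085, -0.005]
ft_force: [-0.5, 0.5, 0.3]
grip_width: 0.352
```

View pics/w2.png

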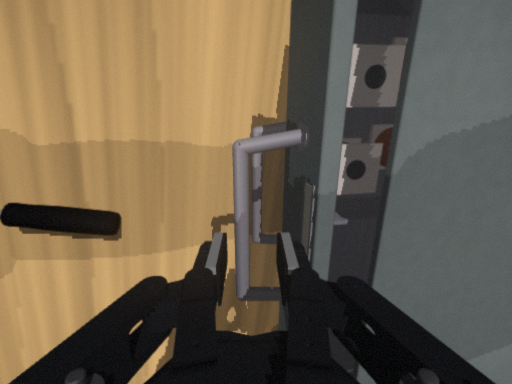

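```bash
python3 -m crank '[[[0,0,-0.2,0,0,0,30],[0,0,-0.2,0,0,0,30],[0,0,-0.2,0,0,0,30],[0,0,0,0,0,0,30]]]'
```

```text
clock: 3.38
position: [0.6212, 0.1614, 0.116]
ee_rot: [0.995, 0.055, 0.085, -0.005]
ft_force: [-0.4, 0.0, -0.5]
grip_width: 0.353
```

No contact so far. Closing on the bar.

```bash
python3 -m crank '[[[0,0,0,0,0,0,2],[0,0,0,0,0,0,2],[0,0,0,0,0,0,2],[0,0,0,0,0,0,2]]]' 40
```

```text
clock: 3.88
position: [0.6221, 0.1618, 0.1178]
ee_rot: [0.995, 0.055, 0.086, -0.005]
ft_force: [-0.2, 0.4, 1.6]
grip_width: 0.097
```

```bash
python3 -m crank '[[[-0.2,-0.022,0,0,0,0,2],[-0.3,-0.033,0,0,0,0,2],[-0.33,-0.036,0,0,0,0,2],[-0.33,-0.036,0,0,0,0,2],[-0.33,-0.036,0,0,0,0,2],[-0.33,-0.036,0,0,0,0,2],[-0.33,-0.036,0,0,0,0,2],[-0.2,-0.022,0,0,0,0,2]]]'
```

```text
clock: 4.88
position: [0.4805, 0.1459, 0.1177]
ee_rot: [0.995, 0.055, 0.087, -0.005]
ft_force: [2.8, 0.3, 0.6]
grip_width: 0.097
```

```bash
python3 -m crank '[[[-0.15,-0.016,0,0,0,0,2],[-0.1,-0.011,0,0,0,0,2],[-0.08,-0.009,0,0,0,0,2],[0,0,0,0,0,0,2]]]'
```

```text
clock: 5.38
position: [0.4608, 0.1437, 0.1176]
ee_rot: [0.995, 0.055, 0.086, -0.004]
ft_force: [-3.7, -4.5, 9.3]
grip_width: 0.095
```

```bash
python3 -m crank '[[[-0.08,-0.009,0,0,0,0,2],[-0.08,-0.009,0,0,0,0,2],[0,0,0,0,0,0,2]]]'
python3 - <<'E'
from h import *
snap('top','t2')
im=cv2.imread('pics/t2.png')[60:260,140:340]; cv2.imwrite('pics/t2c.png',cv2.resize(im,None,fx=3,fy=3,interpolation=cv2.INTER_CUBIC))
E
```

```text
clock: 5.75
position: [0.4577, 0.1436, 0.1193]
ee_rot: [0.994, 0.054, 0.093, -0.007]
ft_force: [47.2, 3.2, -30.9]
grip_width: 0.095
```

View pics/t2c.png

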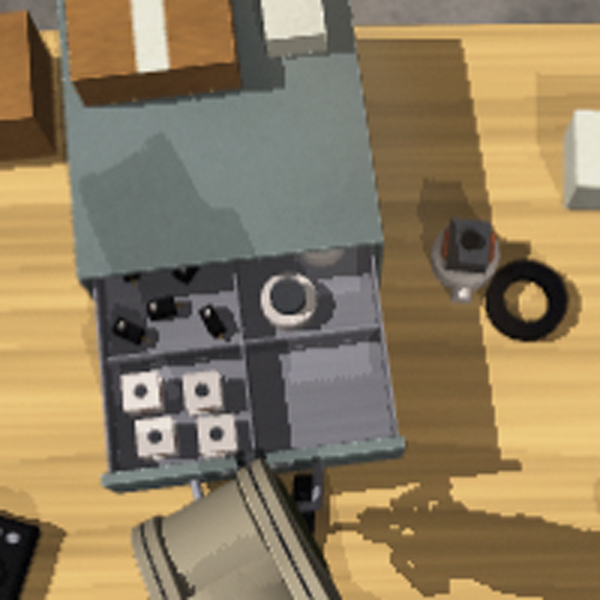

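It's on the stop (47 N): the drawer is fully out, and the empty bay shows at crop (325,395). Relax, open and lift.

```bash
python3 -m crank '[[[0.13,0.014,0,0,0,0,2],[0,0,0,0,0,0,30],[0,0,0,0,0,0,30],[0,0,0,0,0,0,30],[0,0,0.2,0,0,0,30],[0,0,0.4,0,0,0,30],[0,0,0.6,0,0,0,30],[0,0,0.6,0,0,0,30]]]'
python3 - <<'E'
from h import *
im,d,o=snap('top','t3');P=cloud('top',d); np.save('pics/t3P.npy',P)
im2,d2,o=snap('wrist','w3'); print(manip.get_obs()['position'])
C=P.reshape(-1,3)
def box(lo,hi): return C[((C>lo)&(C<hi)).all(1)]
f=box([.42,-.0,.150],[.55,.36,.164])
e=[]
for y in np.arange(0,.32,.012):
    q=f[(f[:,1]>=y)&(f[:,1]<y+.012)]
    if len(q): e.append((q[:,1].mean(),q[:,0].min(),q[:,0].max()))
e=np.array(e);print(np.round(e,3).tolist())
E
```

```text
clock: 6.8
position: [0.459, 0.1442, 0.2272]
ee_rot: [0.995, 0.055, 0.086, -0.005]
ft_force: [0.8, -0.9, 0.4]
grip_width: 0.349
[0.46097222 0.14484825 0.22988656]
[[0.011, 0.515, 0.526], [0.018, 0.515, 0.526], [0.03, 0.513, 0.526], [0.041, 0.512, 0.523], [0.054, 0.51, 0.524], [0.066, 0.509, 0.521], [0.078, 0.507, 0.518], [0.089, 0.507, 0.519], [0.102, 0.505, 0.516], [0.115, 0.502, 0.515], [0.125, 0.502, 0.513], [0.133, 0.513, 0.513], [0.225, 0.503, 0.503], [0.235, 0.497, 0.5], [0.246, 0.492, 0.501], [0.259, 0.489, 0.498], [0.268, 0.487, 0.498], [0.282, 0.486, 0.495], [0.293, 0.484, 0.496]]
```

View pics/w3.png

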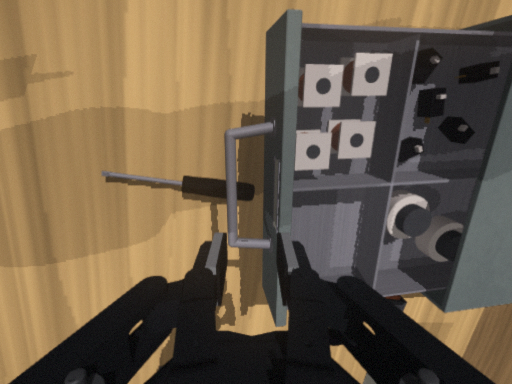

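View pics/t3.png

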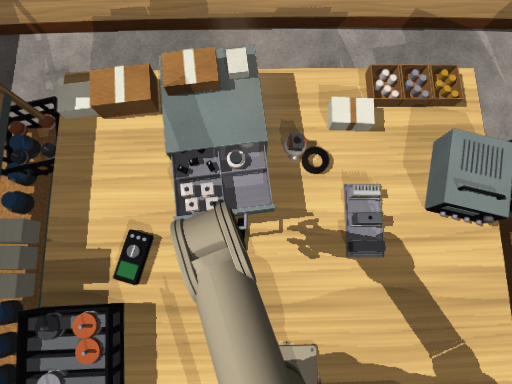

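Drawer is out ~0.19. Now over to the module, for a close look from the wrist camera.

```bash
python3 -m crank '[[[-0.1,-0.85,0.1,-0.11,0.98,0,60],[-0.1,-0.88,0.1,-0.11,0.98,0,60],[-0.1,-0.88,0.1,0,0,-0.9,60],[-0.1,-0.88,0,0,0,-0.9,60],[-0.1,-0.88,0,0,0,0,60],[-0.1,-0.88,0,0,0,0,60],[-0.1,-0.88,0,0,0,0,60],[-0.1,-0.88,0,0,0,0,60]]]'
python3 - <<'E'
from h import *
im,d,o=snap('wrist','w4'); o=manip.get_obs();P=cloud('wrist',d,o['position'],o['ee_rot']); print(o['position'],R.from_quat(o['ee_rot']).as_matrix().round(3).tolist())
np.save('pics/w4P.npy',P)
C=P.reshape(-1,3)
def box(lo,hi): return C[((C>lo)&(C<hi)).all(1)]
for n,q in [('mod',box([.37,-.38,.058],[.45,-.18,.07])),('term',box([.46,-.38,.07],[.53,-.18,.085])),('rect',box([.55,-.38,.045],[.63,-.18,.065]))]:
    if len(q)>10: print(n,len(q),cv2.minAreaRect((q[:,:2]*1000).astype(np.float32)),np.median(q[:,2]))
# bay floor from t3
T=np.load('pics/t3P.npy').reshape(-1,3)
cc,s=np.cos(np.radians(6.25)),np.sin(np.radians(6.25))
X=(T[:,0]-.498)*cc+(T[:,1]-.172)*s; Y=-(T[:,0]-.498)*s+(T[:,1]-.172)*cc
m=(np.abs(T[:,2]-.096)<.006)&(X>0)&(X<.14)&(Y<.02)&(Y>-.16)
print('floor',m.sum(),np.percentile(X[m],[0,2,50,98,100]).round(3),np.percentile(Y[m],[0,2,50,98,100]).round(3),np.median(T[m,2]))
m2=(T[:,2]>.13)&(T[:,2]<.146)&(X>0.015)&(X<.21)&(Y<.02)&(Y>-.16)
for y in np.arange(-.16,.02,.01):
    k=m2&(Y>y)&(Y<y+.01)&(X>.02); print(round(y,3),k.sum(),X[k].min().round(3) if k.any() else '',X[k].max().round(3) if k.any() else '')
E
```

```text
clock: 7.9
position: [0.4108, -0.2782, 0.2436]
ee_rot: [1.0, -0.023, 0.0, -0.0]
ft_force: [0.8, 0.2, -0.4]
grip_width: 0.7
[ 0.40819926 -0.28549087  0.24301208] [[0.999, -0.054, -0.001], [-0.054, -0.999, -0.002], [-0.001, 0.002, -1.0]]
mod 1867 ((405.8888244628906, -289.7032775878906), (99.62288665771484, 30.183137893676758), 88.42240142822266) 0.06332064342018706
term 1736 ((491.1213684082031, -296.5838623046875), (76.71611022949219, 34.27540588378906), 88.88957977294922) 0.07521470110995779
rect 1345 ((582.0901489257812, -301.5382385253906), (87.23491668701172, 33.95341110229492), 87.38861083984375) 0.05291537524521875
floor 1688 [0.    0.024 0.078 0.125 0.14 ] [-0.156 -0.153 -0.08   0.008  0.02 ] 0.09714095087728902
-0.16 82 0.02 0.203
-0.15 8 0.125 0.129
-0.14 4 0.126 0.129
-0.13 6 0.125 0.128
-0.12 6 0.125 0.129
-0.11 4 0.126 0.127
-0.1 7 0.125 0.129
-0.09 21 0.126 0.184
-0.08 39 0.125 0.188
-0.07 44 0.125 0.19
-0.06 26 0.125 0.184
-0.05 6 0.125 0.129
-0.04 5 0.125 0.127
-0.03 25 0.055 0.203
-0.02 48 0.043 0.207
-0.01 7 0.125 0.129
0.0 8 0.048 0.129
0.01 11 0.031 0.127
```

View pics/w4.png

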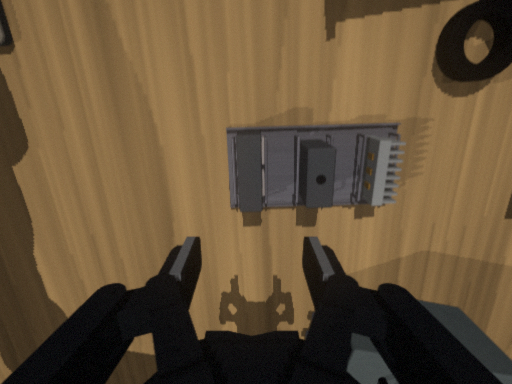

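```bash
cat > mm.py <<'E'
from h import *
import sys
def meas(fn,boxes):
    o=manip.get_obs(); im,d,o=snap('wrist',fn); P=cloud('wrist',d,o['position'],o['ee_rot']); np.save(f'pics/{fn}P.npy',P)
    print(o['position'].round(4),np.abs(o['joint_velocities']).max())
    C=P.reshape(-1,3)
    for n,lo,hi in boxes:
        q=C[((C>lo)&(C<hi)).all(1)]
        if len(q)>10: print(n,len(q),np.round(np.hstack([np.ravel(a) for a in cv2.minAreaRect((q[:,:2]*1000).astype(np.float32))]),1),np.median(q[:,2]).round(4))
    return P
E
python3 - <<'E'
from mm import *
meas('w5',[('mod',[.37,-.38,.058],[.45,-.18,.07]),('term',[.46,-.38,.07],[.53,-.18,.085]),('rect',[.55,-.38,.045],[.63,-.18,.065])])
E
```

```text
[ 0.4082 -0.2855  0.243 ] 0.12278179374791254
mod 1908 [ 408.7 -282.1   99.9   30.2   88.7] 0.0639
term 1796 [ 494.2 -288.2   76.5   34.4   89.2] 0.0759
rect 1454 [ 585.2 -292.5   87.6   34.2   88.6] 0.0537
```

```bash
python3 -m crank '[[[0,0.05,-0.5,0,0,0.3,56],[0,0,-0.5,0,0,0,56],[0,0,-0.5,0,0,0,56],[0,0,-0.5,0,0,0,56],[0,0,-0.5,0,0,0,56],[0,0,-0.4,0,0,0,56],[0,0,-0.3,0,0,0,56],[0,0,0,0,0,0,56]]]'
```

```text
clock: 9.0
position: [0.4107, -0.2731, 0.0505]
ee_rot: [1.0, -0.01, -0.001, -0.001]
ft_force: [0.3, 0.9, -0.1]
grip_width: 0.658
```

```bash
python3 -m crank '[[[-0.02,-0.13,-0.05,0,0,0,56],[0,0,0,0,0,0,56]]]'; python3 -c "
from h import *
im,d,o=snap('wrist','w6'); print(manip.get_obs()['position'])"
```

```text
clock: 9.25
position: [0.4102, -0.2827, 0.049]
ee_rot: [1.0, -0.011, 0.0, 0.0]
ft_force: [0.4, 0.9, 0.4]
grip_width: 0.655
[ 0.41024471 -0.28225277  0.04892958]
```

View pics/w6.png

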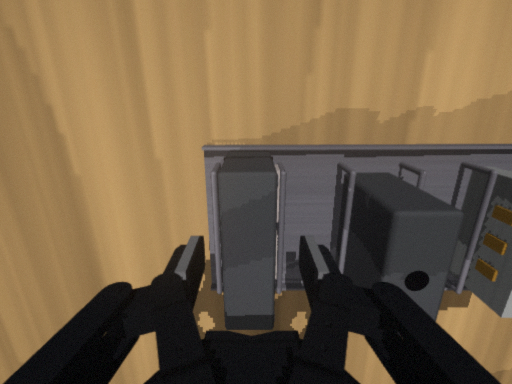

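The module (columns 220–275) sits centred between the pads. Close and lift.

```bash
python3 -m crank '[[[0,0,0,0,0,0,20],[0,0,0,0,0,0,20],[0,0,0,0,0,0,20],[0,0,0,0,0,0,20]]]' 50; python3 -m crank '[[[0,0,0.2,0,0,0,20],[0,0,0.3,0,0,0,20],[0,0,0.4,0,0,0,20],[0,0,0.5,0,0,0,20],[0,0,0.5,0,0,0,20]]]'; python3 -c "
from h import *
im,d,o=snap('wrist','w7')"
```

```text
clock: 9.8
position: [0.4096, -0.2816, 0.0488]
ee_rot: [1.0, -0.01, -0.0, 0.0]
ft_force: [-4.1, 1.8, 7.1]
grip_width: 0.343
clock: 10.42
position: [0.4103, -0.2815, 0.1646]
ee_rot: [1.0, -0.01, 0.001, 0.0]
ft_force: [0.3, 0.1, -2.8]
grip_width: 0.338
```

View pics/w7.png

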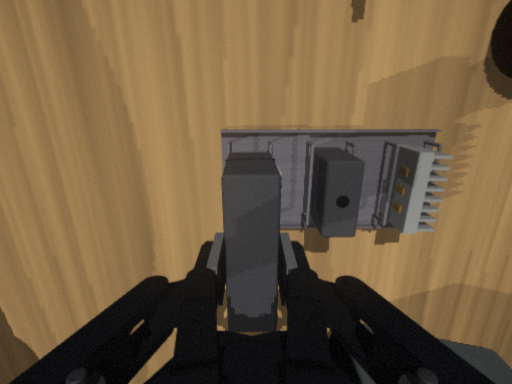

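Held (about 2.8 N). Moving to the clear bench between rack and drawer while tilting.

```bash
python3 -m crank '[[[0.1,0.45,0.2,0,0,0,20],[0.25,0.45,0.2,0,0,0,20],[0.25,0.45,0.2,0,0,0,20],[0.25,0.45,0,0,-0.95,0,20],[0.25,0.45,0,0,-0.95,0,20],[0.25,0.35,0,0,-0.95,0,20],[0.25,0.1,0,0,-0.95,0,20],[0.1,0,0,0,-0.95,0,20]]]'; python3 -c "
from h import *
o=manip.get_obs(); print(o['joint_pos'].round(2),R.from_quat(o['ee_rot']).as_matrix().round(3)[:,2])"
```

```text
clock: 11.48
position: [0.5128, -0.1185, 0.1993]
ee_rot: [0.978, -0.009, 0.208, -0.002]
ft_force: [-0.2, 0.2, -3.4]
grip_width: 0.339
[ 0.74 -0.13 -0.5   2.08 -0.22  0.77  0.33] [ 0.406  0.    -0.914]
```

```bash
python3 -m crank '[[[0.15,-0.05,0,0,-1,0,20],[0.15,-0.05,0,0,-1,0,20],[0.15,0,0,0,-1,0,20],[0.15,0,0,0,-1,0,20],[0.15,0,0,0,-1,0,20],[0,0,0,0,-1,0,20],[0,0,0,0,-1,0,20],[0,0,0,0,0,0,20]]]'; python3 -c "
from h import *
o=manip.get_obs(); print(o['joint_pos'].round(2),R.from_quat(o['ee_rot']).as_matrix().round(3)[:,2])"
```

```text
clock: 12.48
position: [0.563, -0.1251, 0.2152]
ee_rot: [0.895, -0.001, 0.445, -0.003]
ft_force: [0.2, 0.1, -2.3]
grip_width: 0.339
[ 0.09 -0.23  0.17  2.38 -1.15  0.19  1.32] [ 0.798  0.003 -0.603]
```

Tilt stops near 53° because j4, j5 and j6 are close to their limits in this wrist branch. I'll identify the kinematics from logged poses to find a better branch.

```bash
cat > kin.py <<'E'
import numpy as np
from scipy.spatial.transform import Rotation as R
from scipy.optimize import least_squares
lo=np.array([-2.6,-.5,-1.47,.16,-1.27,.06,-2.6]);hi=np.array([2.6,2.12,1.34,2.42,4.41,2.06,2.6])
def fk(q,L,s=-1):
    r=R.identity();p=np.zeros(3)
    for i,a in enumerate('zyzyzyz'):
        if i in(1,3,5,): p=p+r.apply([0,0,L[i//2]])
        r=r*R.from_euler(a,(s if a=='z' else 1)*q[i])
    p=p+r.apply([0,0,L[3]])
    return p,r*R.from_euler('z',np.pi)
E
python3 - <<'E'
from kin import *
from h import manip
o=manip.get_obs()
D=[([1.221,.332,-.065,1.46,.022,1.35,-.088],[.201,-.592,.231],[.813,-.583,0,0]),
([ 0.22571163,0.47162802,-0.77265021,1.38545283,0.32692368,1.41482708,-0.42977236],[0.619,.1628,.231],[.998,.056,0,0]),
(o['joint_pos'],o['position'],o['ee_rot'])]
def f(L): return np.hstack([fk(q,L)[0]-p for q,p,_ in D])
s=least_squares(f,[.3,.4,.4,.2]);print(s.x,np.abs(s.fun).max())
for q,p,r in D: print((R.from_quat(r).inv()*fk(q,s.x)[1]).magnitude())
E
```

```text
[0.21508668 0.50149027 0.47172984 0.3607708 ] 0.04901128543367908
0.0015466403285286088
0.00033987079042980135
2.865918981312879e-16
```

```bash
cat > kin.py <<'E'
import numpy as np
from scipy.spatial.transform import Rotation as R
from scipy.optimize import least_squares
lo=np.array([-2.6,-.5,-1.47,.16,-1.27,.06,-2.6]);hi=np.array([2.6,2.12,1.34,2.42,4.41,2.06,2.6])
def fk(q,L):
    r=R.identity();p=np.array([0,0,0.])
    off=[[L[7],0,L[0]],[0,0,0],[L[4],0,L[1]],[0,0,0],[L[5],0,L[2]],[0,0,0],[L[6],0,L[3]]]
    # offset applied after the roll joint (z) preceding each pitch joint, in that roll frame
    for i,a in enumerate('zyzyzyz'):
        r=r*R.from_euler(a,(-1 if a=='z' else 1)*q[i])
        if i in (0,2,4): p=p+r.apply(off[i])
        if i==5: p=p+r.apply(off[6])
    return p,r*R.from_euler('z',np.pi)
E
python3 - <<'E'
from kin import *
from h import manip
o=manip.get_obs()
D=[([1.221,.332,-.065,1.46,.022,1.35,-.088],[.201,-.592,.231]),
([ 0.22571163,0.47162802,-0.77265021,1.38545283,0.32692368,1.41482708,-0.42977236],[0.619,.1628,.231]),
([ 0.74,-0.13,-0.5,2.08,-0.22,0.77,0.33],[0.5128,-0.1185,0.1993]),
(o['joint_pos'],o['position'])]
print(o['joint_pos'],o['position'])
for free in [(0,1,2,3),(0,1,2,3,6),(0,1,2,3,4),(0,1,2,3,5),(0,1,2,3,7),(0,1,2,3,5,6),(0,1,2,3,4,5),(0,1,2,3,4,5,6)]:
    free=list(free)
    def f(x):
        L=np.zeros(8);L[free]=x; return np.hstack([fk(q,L)[0]-p for q,p in D])
    x0=np.zeros(8);x0[:4]=[.3,.4,.4,.2]
    s=least_squares(f,x0[free]);print(free,s.x.round(4),np.abs(s.fun).max())
E
```

```text
[ 0.08543189 -0.22615474  0.1670995   2.38305092 -1.1544328   0.19451757
  1.32436948] [ 0.56300637 -0.12509929  0.2151762 ]
[0, 1, 2, 3] [0.225  0.4779 0.4792 0.3447] 0.047121050310730384
[0, 1, 2, 3, 6] [ 0.2313  0.4634  0.4527  0.3511 -0.0308] 0.04166174107290721
[0, 1, 2, 3, 4] [ 0.2258  0.4799  0.4812  0.3473 -0.0029] 0.04753090802781061
[0, 1, 2, 3, 5] [ 0.1598  0.5319  0.4428  0.3976 -0.0609] 0.03944015206013966
[0, 1, 2, 3, 7] [0.2268 0.4088 0.4331 0.2892 0.0716] 0.04800261381672068
[0, 1, 2, 3, 5, 6] [ 0.1486  0.5443  0.4466  0.4028 -0.0695  0.0103] 0.04105799779191739
[0, 1, 2, 3, 4, 5] [ 0.1628  0.5431  0.4523  0.4119 -0.0151 -0.0621] 0.041260883575963886
[0, 1, 2, 3, 4, 5, 6] [ 0.1683  0.542   0.4541  0.4149 -0.0205 -0.0591 -0.0041] 0.04125684143068495
```

```bash
cat > kin.py <<'E'
import numpy as np
from scipy.spatial.transform import Rotation as R
from scipy.optimize import least_squares
lo=np.array([-2.6,-.5,-1.47,.16,-1.27,.06,-2.6]);hi=np.array([2.6,2.12,1.34,2.42,4.41,2.06,2.6])
def fr(q):
    r=R.identity();o=[]
    for i,a in enumerate('zyzyzyz'):
        r=r*R.from_euler(a,(-1 if a=='z' else 1)*q[i]); o.append(r)
    return o
def fk(q,O):
    o=fr(q); O=np.asarray(O).reshape(7,3)
    return np.array([0,0,0.])+sum(r.apply(v) for r,v in zip(o,O)), o[-1]*R.from_euler('z',np.pi)
D=[([1.221,.332,-.065,1.46,.022,1.35,-.088],[.201,-.592,.231]),
([ 0.22571163,0.47162802,-0.77265021,1.38545283,0.32692368,1.41482708,-0.42977236],[0.619,.1628,.231]),
([ 0.74,-0.13,-0.5,2.08,-0.22,0.77,0.33],[0.5128,-0.1185,0.1993]),
([0.08543189,-0.22615474,0.1670995,2.38305092,-1.1544328,0.19451757,1.32436948],[0.56300637,-0.12509929,0.2151762])]
base=np.zeros((7,3));base[0,2]=.22;base[2,2]=.48;base[4,2]=.48;base[6,2]=.345
def fit(lam=.02):
    def f(x): return np.hstack([np.hstack([fk(q,x)[0]-p for q,p in D]),lam*(x-base.ravel())])
    return least_squares(f,base.ravel())
E
python3 - <<'E'
from kin import *
s=fit();print(s.x.reshape(7,3).round(3),np.abs(s.fun[:12]).max())
E
```

```text
[[-0.001 -0.009  0.238]
 [-0.005 -0.009 -0.007]
 [ 0.007 -0.011  0.473]
 [-0.001 -0.011  0.009]
 [ 0.004  0.005  0.489]
 [ 0.007  0.005 -0.005]
 [ 0.005 -0.016  0.34 ]] 2.998501544124177e-05
```

```bash
cat > ik.py <<'E'
from kin import *
X=fit().x
def ik(p,Rt,q0,lam=.02):
    def f(q):
        P,r=fk(q,X); return np.hstack([(P-p)*10,(Rt.inv()*r).as_rotvec()*2,lam*(q-q0)])
    s=least_squares(f,np.clip(q0,lo+.01,hi-.01),bounds=(lo+.02,hi-.02))
    return s.x,np.linalg.norm(s.fun[:3])/10,np.linalg.norm(s.fun[3:6])/2
def Rtool(psi,tilt):
    # tool z tilted by 'tilt' from down toward heading psi; tool x = module thickness direction: horizontal heading psi at tilt 0, tips up
    z=np.array([np.sin(tilt)*np.cos(psi),np.sin(tilt)*np.sin(psi),-np.cos(tilt)])
    x=np.array([np.cos(tilt)*np.cos(psi),np.cos(tilt)*np.sin(psi),np.sin(tilt)])
    return R.from_matrix(np.c_[x,np.cross(z,x),z])
E
python3 - <<'E'
from ik import *
rng=np.random.default_rng(0)
for psi in range(-120,121,30):
    best=[]
    for k in range(12):
        q0=rng.uniform(lo,hi)
        q,ep,er=ik([.52,-.13,.06],Rtool(np.radians(psi),np.radians(65)),q0,.01)
        if ep<.004 and er<.03: best.append(np.round(q,2))
    best.sort(key=lambda q:abs(q[2])); print(psi,len(best)); [print('  ',b) for b in best[:2]]
E
```

```text
Traceback (most recent call last):
  File "ik.py", line 6, in ik
    s=least_squares(f,np.clip(q0,lo+.01,hi-.01),bounds=(lo+.02,hi-.02))
ValueError: Initial guess is outside of provided bounds
```

```bash
sed -i 's/lo+.01,hi-.01/lo+.05,hi-.05/' ik.py
python3 - <<'E'
from ik import *
rng=np.random.default_rng(0)
for psi in range(-120,121,30):
    best=[]
    for k in range(12):
        q0=rng.uniform(lo,hi)
        q,ep,er=ik([.52,-.13,.06],Rtool(np.radians(psi),np.radians(65)),q0,.01)
        if ep<.004 and er<.03: best.append(np.round(q,2))
    best.sort(key=lambda q:abs(q[2])); print(psi,len(best)); [print('  ',b) for b in best[:2]]
E
```

```text
-120 6
   [-0.22  0.83 -0.01  1.5   0.74  1.73 -2.58]
   [-0.22  0.83 -0.01  1.5   0.74  1.73 -2.58]
-90 5
   [-0.34  0.65 -0.04  1.87  1.04  1.44 -2.57]
   [-0.45  0.65  0.09  1.87  0.98  1.39 -2.54]
-60 4
   [-1.21  0.65  0.82  2.28  1.16  0.75 -2.58]
   [-1.54  1.22  1.3   2.3   0.01  0.33 -1.63]
-30 0
0 0
30 10
   [-0.33  0.99  1.16  2.4   4.22  1.85  2.58]
   [-0.33  0.99  1.16  2.4   4.22  1.85  2.58]
60 8
   [ 0.83  0.6  -0.07  2.   -1.11  1.29  2.58]
   [ 1.73  1.13 -1.22  1.95 -0.12  0.88  1.83]
90 7
   [ 0.78  0.79 -0.15  1.62 -0.72  1.58  2.52]
   [ 1.38  1.13 -1.06  1.58 -0.08  1.41  2.01]
120 1
   [ 0.88  1.06 -0.64  1.26 -0.17  1.85  2.38]
```

Run:
```python
from ik import *
q0=np.array([0.085,-0.226,0.167,2.383,-1.154,0.1945,1.324])
for x in (.52,.56,.60):
  for z in (.06,.03):
   for t in (45,50,55,60):
    r=[]
    for Q in (q0,np.array([.6,.2,-.4,2.2,-.5,.3,.7]),np.array([.2,.3,0,2,0,.3,.1])):
        q,ep,er=ik([x,-.125,z],Rtool(-.02,np.radians(t)),Q,.005); r.append((ep+er,ep,er,q))
    r.sort(key=lambda a:a[0]); print(x,z,t,round(r[0][1],4),round(r[0][2],3),r[0][3].round(2))
```

```text
0.52 0.06 45 0.0066 0.088 [ 1.64  0.18 -1.35  2.4  -1.07  0.08  1.39]
0.52 0.06 50 0.012 0.158 [ 1.72  0.26 -1.4   2.4  -1.15  0.08  1.54]
0.52 0.06 55 0.0173 0.224 [ 1.78  0.36 -1.42  2.4  -1.22  0.08  1.72]
0.52 0.06 60 0.0221 0.285 [ 1.84  0.52 -1.42  2.4  -1.25  0.08  1.91]
0.52 0.03 45 0.0084 0.072 [ 1.6   0.52 -1.45  2.4   1.8   0.28 -1.36]
0.52 0.03 50 0.0158 0.131 [ 1.62  0.59 -1.45  2.4   1.91  0.28 -1.41]
0.52 0.03 55 0.0185 0.263 [ 1.7   0.44 -1.31  2.4  -1.25  0.08  1.83]
0.52 0.03 60 0.0223 0.319 [ 1.81  0.65 -1.33  2.4  -1.25  0.08  2.05]
0.56 0.06 45 0.0059 0.085 [ 1.16  0.17 -0.92  2.34 -1.25  0.08  1.51]
0.56 0.06 50 0.0109 0.157 [ 1.41  0.24 -1.13  2.34 -1.25  0.08  1.59]
0.56 0.06 55 0.0156 0.226 [ 1.58  0.33 -1.27  2.34 -1.25  0.08  1.69]
0.56 0.06 60 0.0201 0.29 [ 1.71  0.48 -1.35  2.35 -1.25  0.08  1.84]
0.56 0.03 45 0.0087 0.13 [ 0.99  0.23 -0.74  2.32 -1.25  0.08  1.53]
0.56 0.03 50 0.0136 0.2 [ 1.25  0.29 -0.97  2.32 -1.25  0.08  1.62]
0.56 0.03 55 0.0181 0.268 [ 1.47  0.4  -1.14  2.32 -1.25  0.08  1.75]
0.56 0.03 60 0.0222 0.329 [ 1.64  0.59 -1.25  2.33 -1.25  0.08  1.95]
0.6 0.06 45 0.0053 0.083 [ 0.75  0.2  -0.54  2.26 -1.25  0.08  1.47]
0.6 0.06 50 0.01 0.157 [ 1.03  0.24 -0.8   2.26 -1.25  0.08  1.53]
0.6 0.06 55 0.0146 0.229 [ 1.27  0.32 -1.01  2.26 -1.25  0.08  1.63]
0.6 0.06 60 0.0189 0.297 [ 1.46  0.44 -1.17  2.26 -1.25  0.08  1.76]
0.6 0.03 45 0.0078 0.124 [ 0.69  0.26 -0.48  2.24 -1.25  0.08  1.49]
0.6 0.03 50 0.0124 0.198 [ 0.95  0.31 -0.72  2.24 -1.25  0.08  1.56]
0.6 0.03 55 0.0168 0.268 [ 1.2   0.39 -0.93  2.24 -1.25  0.08  1.68]
0.6 0.03 60 0.0209 0.334 [ 1.42  0.54 -1.11  2.24 -1.25  0.08  1.85]
```

Run:
```python
from ik import *
from ik import X
def run(xy,psi,tmax,q):
    out=[]
    P0,_=fk(q,X)
    for a in np.linspace(0,1,10):
        q,ep,er=ik(P0*(1-a)+a*np.array([*xy,.2]),Rtool(np.radians(psi)*a,0.),q,.05)
    out.append(('yawed',q.round(2),round(ep,3),round(er,3)))
    for t in range(10,tmax+1,10):
        q,ep,er=ik([*xy,.2],Rtool(np.radians(psi),np.radians(t)),q,.05)
    out.append(('tilt',q.round(2),round(ep,3),round(er,3)))
    for z in (.16,.12,.08,.05):
        q,ep,er=ik([*xy,z],Rtool(np.radians(psi),np.radians(tmax)),q,.05)
    out.append(('low',q.round(2),round(ep,3),round(er,3)))
    print(xy,psi,tmax); [print('  ',*o) for o in out]
qs=np.array([0.74,-0.13,-0.5,2.08,-0.22,0.77,0.33])
for xy in [(.45,-.1),(.52,-.12)]:
  for psi in (-60,-75,-90,75,90):
    for t in (60,70): run(xy,psi,t,qs)
```

```text
(0.45, -0.1) -60 60
   yawed [ 0.57  0.05 -0.43  1.87  0.02  1.23 -0.92] 0.0 0.0
   tilt [ 0.37  0.01 -0.91  2.29  1.16  1.25 -2.23] 0.0 0.001
   low [-1.15  0.42  0.61  2.38  1.14  0.91 -2.58] 0.001 0.017
(0.45, -0.1) -60 70
   yawed [ 0.57  0.05 -0.43  1.87  0.02  1.23 -0.92] 0.0 0.0
   tilt [ 0.25  0.17 -0.91  2.32  1.34  1.48 -2.45] 0.0 0.001
   low [-1.57  0.9   0.97  2.39  0.86  0.65 -2.58] 0.0 0.001
(0.45, -0.1) -75 60
   yawed [ 0.56  0.05 -0.41  1.87  0.02  1.23 -1.17] 0.0 0.0
   tilt [ 0.15  0.19 -0.71  2.12  1.09  1.5  -2.35] 0.0 0.0
   low [-0.76  0.46  0.25  2.2   1.01  1.15 -2.58] 0.0 0.005
(0.45, -0.1) -75 70
   yawed [ 0.56  0.05 -0.41  1.87  0.02  1.23 -1.17] 0.0 0.0
   tilt [ 0.05  0.31 -0.68  2.14  1.22  1.67 -2.5 ] 0.0 0.0
   low [-1.2   0.73  0.67  2.2   0.85  1.04 -2.58] 0.0 0.001
(0.45, -0.1) -90 60
   yawed [ 0.55  0.05 -0.4   1.87  0.02  1.23 -1.42] 0.0 0.0
   tilt [ 0.06  0.32 -0.57  1.96  1.    1.67 -2.44] 0.0 0.0
   low [-0.58  0.54  0.14  2.03  0.87  1.31 -2.58] 0.0 0.002
(0.45, -0.1) -90 70
   yawed [ 0.55  0.05 -0.4   1.87  0.02  1.23 -1.42] 0.0 0.0
   
[... 2233 characters left out ...]
48 -0.56  1.79 -0.73  1.43  2.19] 0.0 0.0
   low [ 1.1   0.71 -0.51  1.82 -0.67  1.23  2.36] 0.0 0.0
(0.52, -0.12) 75 70
   yawed [ 0.7   0.15 -0.58  1.77  0.09  1.25  1.4 ] 0.0 0.0
   tilt [ 1.19  0.58 -0.57  1.78 -0.8   1.49  2.26] 0.0 0.0
   low [ 1.14  0.83 -0.51  1.78 -0.72  1.32  2.43] 0.0 0.0
(0.52, -0.12) 90 60
   yawed [ 0.72  0.15 -0.6   1.77  0.09  1.25  1.67] 0.0 0.0
   tilt [ 1.08  0.61 -0.6   1.6  -0.56  1.59  2.2 ] 0.0 0.0
   low [ 1.04  0.82 -0.54  1.64 -0.48  1.41  2.34] 0.0 0.0
(0.52, -0.12) 90 70
   yawed [ 0.72  0.15 -0.6   1.77  0.09  1.25  1.67] 0.0 0.0
   tilt [ 1.11  0.71 -0.61  1.58 -0.62  1.66  2.24] 0.0 0.0
   low [ 1.06  0.93 -0.54  1.59 -0.53  1.51  2.37] 0.0 0.0
```

Run:
```python
from ik import *
q=np.array([0.085,-0.226,0.167,2.383,-1.154,0.1945,1.324])
P0=np.array([.563,-.125,.215]);P1=np.array([.46,-.09,.2])
for k in range(1,18):
    a=k/17
    q,ep,er=ik(P0*(1-a)+P1*a,Rtool(np.radians(85*a),np.radians(51)),q,.05)
    print(k,q.round(2),round(ep,3),round(er,3))
for t,z in [(60,.16),(65,.12),(65,.08),(65,.05)]:
    q,ep,er=ik([.46,-.09,z],Rtool(np.radians(85),np.radians(t)),q,.05)
    print(t,z,q.round(2),round(ep,3),round(er,3))
```

```text
1 [ 0.12 -0.22  0.19  2.36 -1.07  0.31  1.33] 0.0 0.0
2 [ 0.11 -0.21  0.26  2.35 -1.11  0.41  1.47] 0.0 0.001
3 [ 0.11 -0.19  0.31  2.34 -1.13  0.52  1.58] 0.0 0.0
4 [ 0.11 -0.17  0.36  2.32 -1.13  0.62  1.67] 0.0 0.0
5 [ 0.12 -0.14  0.4   2.3  -1.12  0.73  1.75] 0.0 0.0
6 [ 0.13 -0.11  0.43  2.28 -1.1   0.83  1.83] 0.0 0.0
7 [ 0.14 -0.07  0.45  2.25 -1.09  0.92  1.9 ] 0.0 0.0
8 [ 0.16 -0.03  0.47  2.22 -1.07  1.02  1.96] 0.0 0.0
9 [ 0.17  0.01  0.49  2.18 -1.05  1.11  2.02] 0.0 0.0
10 [ 0.18  0.06  0.5   2.15 -1.02  1.19  2.08] 0.0 0.0
11 [ 0.19  0.1   0.5   2.11 -1.    1.27  2.14] 0.0 0.0
12 [ 0.2   0.14  0.5   2.07 -0.97  1.34  2.19] 0.0 0.0
13 [ 0.21  0.18  0.5   2.04 -0.95  1.41  2.24] 0.0 0.0
14 [ 0.22  0.21  0.49  2.   -0.92  1.47  2.29] 0.0 0.0
15 [ 0.22  0.25  0.49  1.96 -0.88  1.53  2.34] 0.0 0.0
16 [ 0.23  0.28  0.48  1.93 -0.85  1.58  2.39] 0.0 0.0
17 [ 0.23  0.31  0.46  1.89 -0.81  1.62  2.44] 0.0 0.0
60 0.16 [ 0.34  0.46  0.39  1.9  -0.91  1.68  2.58] 0.0 0.0
65 0.12 [ 0.68  0.55  0.02  1.88 -0.84  1.6   2.58] 0.0 0.002
65 0.08 [ 0.81  0.63 -0.14  1.87 -0.78  1.5   2.58] 0.0 0.001
65 0.05 [ 0.89  0.69 -0.23  1.86 -0.74  1.44  2.58] 0.0 0.0
```

Yawing at tilt stays feasible in this branch, so I'll turn the tool to point +y.

```bash
python3 -m crank '[[[-0.11,0.04,0,0,0,1,20],[-0.11,0.04,0,0,0,1,20],[-0.11,0.04,0,0,0,1,20],[-0.11,0.04,0,0,0,1,20],[-0.11,0.04,0,0,0,1,20],[-0.11,0.04,0,0,0,1,20],[-0.11,0.04,0,0,0,1,20],[-0.11,0.04,0,0,0,1,20]]]'
cat > st.py <<'E'
from h import *
o=manip.get_obs(); M=R.from_quat(o['ee_rot']).as_matrix(); z=M[:,2]
print('t',o['clock'].round(2),'pos',o['position'].round(4),'q',o['joint_pos'].round(2),'psi',np.degrees(np.arctan2(z[1],z[0])).round(1),'tilt',np.degrees(np.arccos(-z[2])).round(1),'xax',M[:,0].round(3),'F',o['ft_force'].round(1),'grip',round(o['grip_width']*85.4,1))
E
python3 st.py
```

```text
clock: 13.48
position: [0.509, -0.1087, 0.2146]
ee_rot: [0.843, 0.305, 0.417, -0.154]
ft_force: [0.3, -0.3, -1.5]
grip_width: 0.336Traceback (most recent call last):
  File "st.py", line 3, in <module>
    print('t',o['clock'].round(2),'pos',o['position'].round(4),'q',o['joint_pos'].round(2),'psi',np.degrees(np.arctan2(z[1],z[0])).round(1),'tilt',np.degrees(np.arccos(-z[2])).round(1),'xax',M[:,0].round(3),'F',o['ft_force'].round(1),'grip',round(o['grip_width']*85.4,1))
              ^^^^^^^^^^^^^^^^
AttributeError: 'float' object has no attribute 'round'
```

```bash
sed -i "s/o\['clock'\].round(2)/round(float(o['clock']),2)/" st.py; python3 st.py;  python3 -m crank '[[[-0.1,0.03,0,0,0,1,20],[-0.1,0.03,0,0,0,1,20],[-0.1,0.03,0,0,0,1,20],[-0.1,0.03,0,0,0,1,20],[-0.1,0.03,0,0,0,1,20],[-0.1,0.03,0,0,0,1,20],[-0.1,0.03,0,0,0,1,20],[-0.1,0.03,0,0,0,1,20]]]'; python3 st.py
```

```text
t 13.47 pos [ 0.509  -0.1087  0.2146] q [ 0.07  0.    0.59  2.19 -1.1   1.06  1.99] psi 40.1 tilt 52.8 xax [0.467 0.385 0.796] F [ 0.3 -0.3 -1.5] grip 28.7
clock: 14.48
position: [0.461, -0.0947, 0.2143]
ee_rot: [0.688, 0.574, 0.339, -0.288]
ft_force: [-0.1, 0.5, -2.5]
grip_width: 0.34
t 14.47 pos [ 0.461  -0.0947  0.2143] q [ 0.16  0.34  0.57  1.85 -0.91  1.65  2.39] psi 80.2 tilt 52.9 xax [0.112 0.593 0.797] F [-0.1  0.5 -2.5] grip 29.0
```

```bash
python3 -m crank '[[[0,0,-0.3,0.98,-0.17,0,20],[0,0,-0.45,0.2,-0.03,0,20],[0,0,-0.5,0,0,0,20],[0,0,-0.5,0,0,0,20],[0,0,-0.5,0,0,0,20],[0,0,-0.3,0,0,0,20],[0,0,-0.1,0,0,0,20],[0,0,0,0,0,0,20]]]'; python3 st.py; python3 -c "
from h import *
snap('scene','s5'); im=cv2.imread('pics/s5.png')[150:350,80:330]; cv2.imwrite('pics/s5c.png',cv2.resize(im,None,fx=3,fy=3,interpolation=cv2.INTER_CUBIC))"
```

```text
clock: 15.48
position: [0.4618, -0.0945, 0.0559]
ee_rot: [0.669, 0.557, 0.376, -0.317]
ft_force: [-0.2, 1.0, -1.4]
grip_width: 0.337
t 15.47 pos [ 0.4618 -0.0945  0.0559] q [ 0.58  0.63  0.11  1.87 -0.92  1.44  2.6 ] psi 79.9 tilt 58.9 xax [0.097 0.507 0.856] F [-0.2  1.  -1.4] grip 28.8
```

View pics/s5c.png

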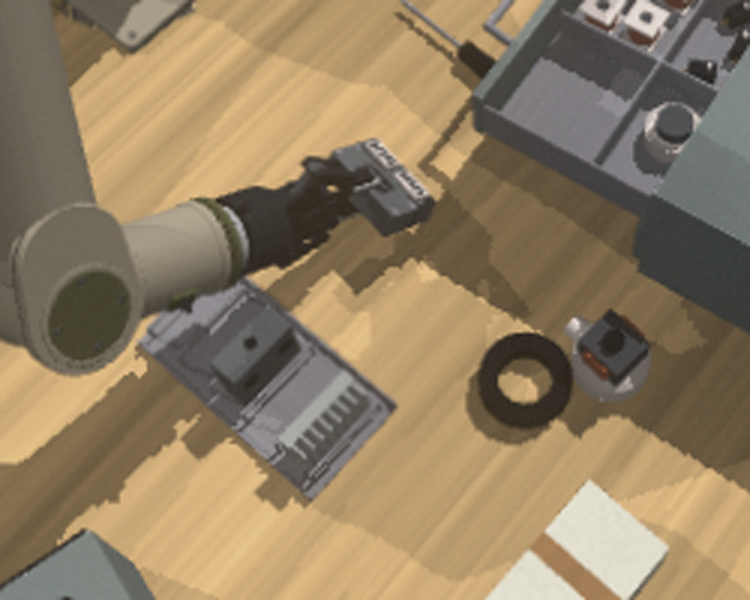

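j7 is right at its limit, so I'll back the yaw off 10° and then lower gently.

```bash
python3 -m crank '[[[0,0,0,0,0,-1,20],[0,0,0,0,0,-1,20],[0,0,-0.1,0,0,-1,20],[0,0,-0.08,0,0,0,20],[0,0,0,0,0,0,20]]]'; python3 st.py; python3 -c "
from h import *; print(manip.get_obs()['joint_pos'][6])"
```

```text
clock: 16.15
position: [0.4622, -0.0939, 0.045]
ee_rot: [0.736, 0.467, 0.413, -0.265]
ft_force: [0.3, 0.4, -2.4]
grip_width: 0.334
t 16.15 pos [ 0.4622 -0.0939  0.045 ] q [ 0.68  0.55  0.05  2.04 -1.06  1.27  2.59] psi 65.1 tilt 58.8 xax [0.223 0.467 0.856] F [ 0.3  0.4 -2.4] grip 28.6
2.592773139492208
```

```bash
python3 -m crank '[[[0,0,-0.05,0,0,0,20],[0,0,-0.05,0,0,0,20],[0,0,0,0,0,0,20]]]'; python3 st.py;python3 -m crank '[[[0,0,-0.05,0,0,0,20],[0,0,0,0,0,0,20]]]'; python3 st.py; python3 -c "
from h import *
snap('scene','s6'); im=cv2.imread('pics/s6.png')[180:260,150:260]; cv2.imwrite('pics/s6c.png',cv2.resize(im,None,fx=7,fy=7,interpolation=cv2.INTER_CUBIC))"
```

```text
clock: 16.52
position: [0.4617, -0.0938, 0.0384]
ee_rot: [0.736, 0.466, 0.413, -0.265]
ft_force: [-0.8, 0.1, -2.0]
grip_width: 0.337
t 16.52 pos [ 0.4617 -0.0938  0.0384] q [ 0.71  0.57  0.02  2.04 -1.05  1.25  2.59] psi 65.0 tilt 58.8 xax [0.225 0.466 0.856] F [-0.8  0.1 -2. ] grip 28.8
clock: 16.77
position: [0.4619, -0.094, 0.0369]
ee_rot: [0.736, 0.465, 0.414, -0.265]
ft_force: [-4.2, -2.9, 9.7]
grip_width: 0.34
t 16.77 pos [ 0.4619 -0.094   0.0369] q [ 0.73  0.57  0.    2.04 -1.05  1.25  2.59] psi 65.0 tilt 59.0 xax [0.223 0.465 0.857] F [-4.2 -2.9  9.7] grip 29.0
```

View pics/s6c.png

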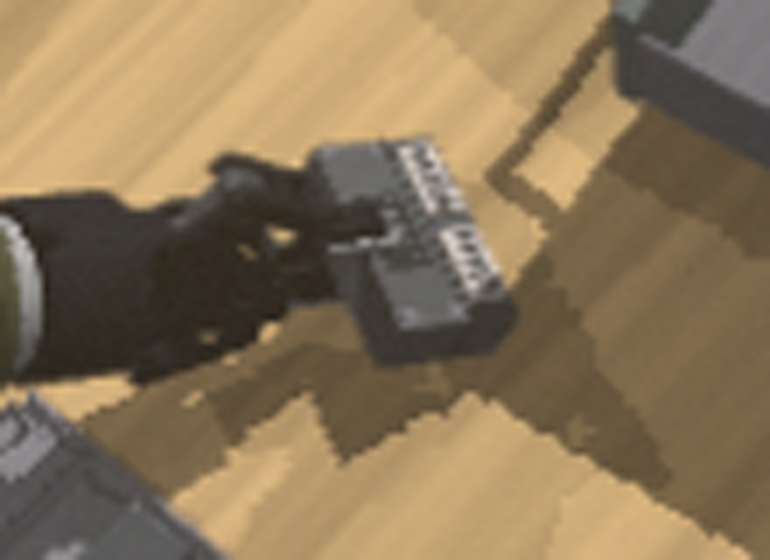

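Contact at TCP z≈0.037. Opening, with the lower finger still underneath, then drawing back horizontally.

```bash
python3 -m crank '[[[0,0,0.03,0,0,0,34],[0,0,0,0,0,0,38],[0,0,0,0,0,0,44],[0,0,0,0,0,0,44]]]'; python3 st.py;python3 -m crank '[[[-0.04,-0.08,0,0,0,0,44],[-0.04,-0.08,0,0,0,0,44],[-0.06,-0.12,0,0,0,0,44],[-0.06,-0.12,0,0,0,0,44],[-0.06,-0.12,0,0,0,0,44],[-0.06,-0.12,0.05,0,0,0,44],[0,0,0,0,0,0,44]]]'; python3 st.py; python3 -c "
from h import *
snap('scene','s7'); im=cv2.imread('pics/s7.png')[180:260,150:260]; cv2.imwrite('pics/s7c.png',cv2.resize(im,None,fx=7,fy=7,interpolation=cv2.INTER_CUBIC))"
```

```text
clock: 17.32
position: [0.4617, -0.0938, 0.0373]
ee_rot: [0.736, 0.466, 0.413, -0.265]
ft_force: [-0.6, -0.7, -0.8]
grip_width: 0.52
t 17.32 pos [ 0.4617 -0.0938  0.0373] q [ 0.72  0.57  0.    2.04 -1.05  1.24  2.59] psi 65.0 tilt 58.8 xax [0.225 0.467 0.855] F [-0.6 -0.7 -0.8] grip 44.4
clock: 18.2
position: [0.4425, -0.1331, 0.0406]
ee_rot: [0.737, 0.465, 0.413, -0.265]
ft_force: [-0.5, 0.1, 1.0]
grip_width: 0.513
t 18.2 pos [ 0.4425 -0.1331  0.0406] q [ 0.81  0.58 -0.    2.   -0.98  1.29  2.59] psi 64.9 tilt 58.8 xax [0.225 0.467 0.855] F [-0.5  0.1  1. ] grip 43.9
```

View pics/s7c.png

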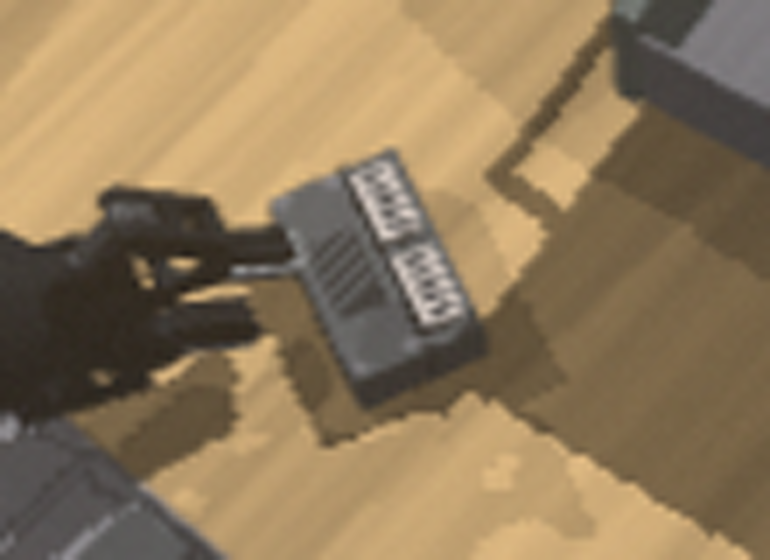

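It lies flat on its back, sockets up. Backing off, up, and untilting.

```bash
python3 -m crank '[[[-0.1,-0.2,0.1,0,0,0,50],[-0.15,-0.3,0.25,0,0,0,50],[-0.1,-0.2,0.6,0,0,0,60],[0,0,0.8,-0.9,0.42,0,85],[0.1,0,0.8,-0.9,0.42,0,85],[0.1,0,0.5,-0.9,0.42,0,85],[0.1,0.1,0.2,-0.9,0.42,0,85],[0.1,0.3,0,-0.9,0.42,0,85]]]'; python3 st.py
```

```text
clock: 19.25
position: [0.4458, -0.1515, 0.2372]
ee_rot: [0.809, 0.511, 0.245, -0.155]
ft_force: [0.1, 0.5, 0.2]
grip_width: 0.996
t 19.25 pos [ 0.4458 -0.1515  0.2372] q [ 0.63  0.07  0.01  1.89 -0.59  1.36  1.94] psi 64.6 tilt 33.8 xax [0.358 0.751 0.556] F [0.1 0.5 0.2] grip 85.1
```

```bash
python3 -m crank '[[[0.1,0.35,0,-0.9,0.42,0,85],[0.1,0.35,0,-0.9,0.42,0,85],[0.1,0.35,0,-0.9,0.42,0,85],[0,0.3,0,-0.9,0.42,0,85],[0,0.2,0,-0.9,0.42,0,85],[0,0,0,-0.9,0.42,0,85],[0,0,0,-0.7,0.33,0,85],[0,0,0,0,0,0,85]]]'; python3 st.py
```

```text
clock: 20.25
position: [0.4636, -0.0566, 0.2357]
ee_rot: [0.845, 0.535, 0.002, -0.002]
ft_force: [0.5, -0.5, -0.8]
grip_width: 0.995
t 20.25 pos [ 0.4636 -0.0566  0.2357] q [ 0.33 -0.   -0.3   1.84 -0.01  1.3   1.16] psi 69.9 tilt 0.3 xax [0.427 0.904 0.005] F [ 0.5 -0.5 -0.8] grip 85.0
```

Run:
```python
from mm import *
P=meas('w8',[('mod',[.38,-.2,.024],[.6,.04,.034]),('all',[.38,-.2,.008],[.6,.04,.06]),('sock',[.38,-.2,.0335],[.6,.04,.06])])
C=P.reshape(-1,3); q=C[((C>[.38,-.2,.02])&(C<[.6,.04,.06])).all(1)]
h=q[(q[:,2]<.033)]; A=np.c_[h[:,:2],np.ones(len(h))]; print('plane',np.linalg.lstsq(A,h[:,2],rcond=None)[0])
```

```text
[ 0.4636 -0.0566  0.2357] 0.04111633339546678
mod 2859 [462.2 -96.5  62.  101.2  65.2] 0.0291
all 3331 [462.2 -96.5  62.  101.3  65.2] 0.0292
sock 543 [468.1 -81.5  17.9  80.7  65. ] 0.0344
plane [ 0.0033269  -0.00163155  0.02729773]
```

View pics/w8.png

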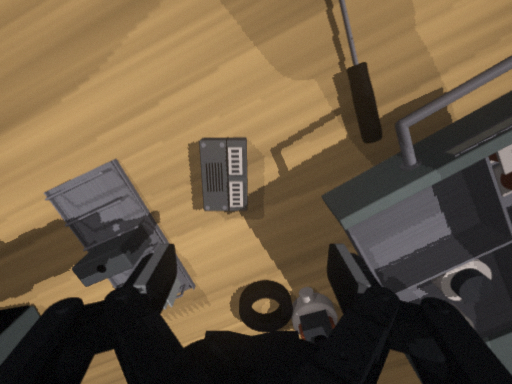

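Module is at (0.462, −0.0965), flat (top 29–30 mm); the jaws are already aligned with its 62 mm width. Descending for the regrasp.

```bash
python3 -m crank '[[[0,-0.35,0,0,0,0,85],[-0.02,-0.33,-0.3,0,0,0.1,85],[0,0,-0.6,0,0,0,85],[0,0,-0.6,0,0,0,85],[0,0,-0.6,0,0,0,85],[0,0,-0.6,0,0,0,85],[0,0,-0.4,0,0,0,85],[0,0,0,0,0,0,85]]]'; python3 st.py; python3 -c "
from h import *
snap('wrist','w9')"
```

```text
clock: 21.3
position: [0.4606, -0.0988, 0.0481]
ee_rot: [0.843, 0.537, 0.001, -0.003]
ft_force: [-0.5, 0.4, 1.0]
grip_width: 0.996
t 21.3 pos [ 0.4606 -0.0988  0.0481] q [ 0.36  0.21 -0.26  2.04  0.06  0.9   1.2 ] psi 101.6 tilt 0.4 xax [0.423 0.906 0.005] F [-0.5  0.4  1. ] grip 85.0
```

View pics/w9.png

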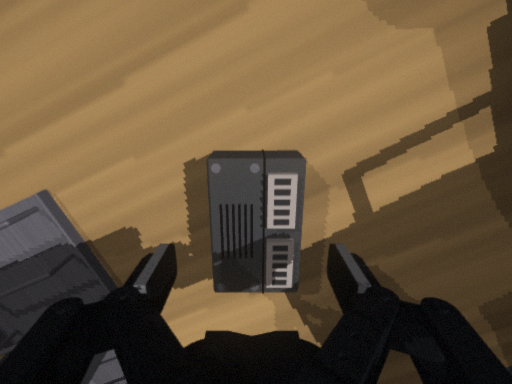

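```bash
python3 -m crank '[[[0.02,0.04,-0.3,0,0,0,85],[0,0,-0.23,0,0,0,85],[0,0,-0.12,0,0,0,85],[0,0,0,0,0,0,85]]]'; python3 st.py
```

```text
clock: 21.85
position: [0.4634, -0.0957, 0.0104]
ee_rot: [0.843, 0.538, 0.002, -0.002]
ft_force: [0.7, -0.2, -0.5]
grip_width: 0.996
t 21.85 pos [ 0.4634 -0.0957  0.0104] q [ 0.34  0.28 -0.25  2.06  0.09  0.82  1.18] psi 73.6 tilt 0.3 xax [0.421 0.907 0.005] F [ 0.7 -0.2 -0.5] grip 85.1
```

```bash
python3 -m crank '[[[0,0,0,0,0,0,70],[0,0,0,0,0,0,64],[0,0,0,0,0,0,52],[0,0,0,0,0,0,52],[0,0,0,0,0,0,52]]]' 40; python3 st.py; python3 -m crank '[[[0,0,0.1,0,0,0,52],[0,0,0.3,0,0,0,52],[0,0,0.5,0,0,0,52],[0,0,0.8,0,0,0,52],[0,0,0.8,0,0,0,52],[0,0,0.8,0,0,0,52],[0,0,0.7,0,0,0,52],[0,0,0.3,0,0,0,52]]]'; python3 st.py;  python3 -c "
from h import *
snap('wrist','w10')"
```

```text
clock: 22.48
position: [0.4638, -0.0959, 0.0111]
ee_rot: [0.843, 0.538, 0.002, -0.001]
ft_force: [-3.4, -1.2, 6.8]
grip_width: 0.711
t 22.48 pos [ 0.4638 -0.0959  0.0111] q [ 0.34  0.27 -0.25  2.06  0.09  0.82  1.18] psi 61.1 tilt 0.3 xax [0.421 0.907 0.005] F [-3.4 -1.2  6.8] grip 60.7
clock: 23.48
position: [0.4641, -0.0955, 0.2712]
ee_rot: [0.843, 0.538, 0.003, -0.0]
ft_force: [0.0, -0.3, -2.5]
grip_width: 0.716
t 23.48 pos [ 0.4641 -0.0955  0.2712] q [ 0.37 -0.01 -0.26  1.77 -0.01  1.38  1.25] psi 40.9 tilt 0.4 xax [0.421 0.907 0.006] F [ 0.  -0.3 -2.5] grip 61.1
```

View pics/w10.png

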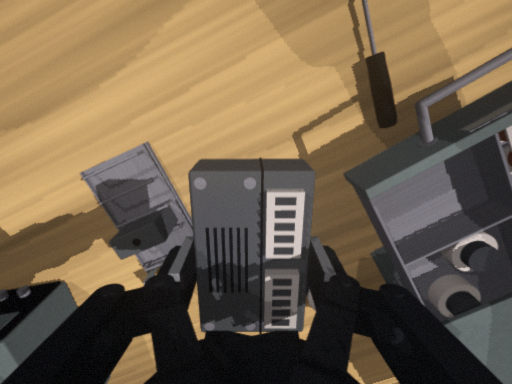

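Held flat. Re-measuring the bay from the wrist and top clouds.

Run:
```python
from h import *
z=np.load('pics/w10.npz'); W=cloud('wrist',z['d'],z['p'],z['q']).reshape(-1,3)
z8=np.load('pics/w8.npz'); W8=cloud('wrist',z8['d'],z8['p'],z8['q']).reshape(-1,3)
im,d,o=snap('top','t6'); T=cloud('top',d).reshape(-1,3)
for n,C in [('wrist10',W),('wrist8',W8),('top',T)]:
    # right side wall rim z~.142, front top edge z~.160
    f=C[(np.abs(C[:,2]-.160)<.004)&(C[:,0]>.45)&(C[:,0]<.54)&(C[:,1]>0)&(C[:,1]<.32)]
    e=[]
    for y in np.arange(0.02,.3,.012):
        q=f[(f[:,1]>=y)&(f[:,1]<y+.012)]
        if len(q)>2: e.append((q[:,1].mean(),q[:,0].min(),q[:,0].max()))
    e=np.array(e)
    if len(e)<4: print(n,'few');continue
    mid=(e[:,1]+e[:,2])/2; p=np.polyfit(e[:,0],mid,1); th=-np.arctan(p[0]); print(n,'yaw',np.degrees(th).round(2),'front mid-thickness x at y=.09',np.polyval(p,.09).round(4), 'ymin',f[:,1].min().round(4))
    th=np.radians(6.25);c,s=np.cos(th),np.sin(th)
    X=C[:,0]*c+C[:,1]*s; Y=-C[:,0]*s+C[:,1]*c
    f0=np.polyval(p,.09)*c+.09*s
    k=(np.abs(C[:,2]-.096)<.004)&(X>f0+.03)&(X<f0+.10)
    for nm,kk in [('rimside z.136-.146',(C[:,2]>.134)&(C[:,2]<.147)&(X>f0+.02)&(X<f0+.105))]:
        hh,ed=np.histogram(Y[kk],bins=np.arange(-.14,.12,.004)); print([(round(ed[i],3),int(hh[i])) for i in range(len(hh)) if hh[i]>2])
    kk=(C[:,2]>.130)&(C[:,2]<.142)&(X>f0+.08)&(X<f0+.16); 
    hx,ed=np.histogram(X[kk]-f0,bins=np.arange(.08,.16,.004)); print('divX',[(round(ed[i],3),int(hx[i])) for i in range(len(hx)) if hx[i]>2])
    print('f0',f0)
```

```text
wrist10 yaw 6.32 front mid-thickness x at y=.09 0.5113 ymin 0.0064
[(np.float64(-0.048), 214), (np.float64(-0.044), 56), (np.float64(0.088), 14), (np.float64(0.092), 191), (np.float64(0.096), 8)]
divX [(np.float64(0.08), 35), (np.float64(0.084), 27), (np.float64(0.088), 23), (np.float64(0.092), 24), (np.float64(0.096), 21), (np.float64(0.1), 16), (np.float64(0.104), 13), (np.float64(0.108), 12), (np.float64(0.112), 12), (np.float64(0.116), 44), (np.float64(0.12), 587), (np.float64(0.124), 34), (np.float64(0.128), 10), (np.float64(0.132), 10), (np.float64(0.136), 10), (np.float64(0.14), 12), (np.float64(0.144), 11), (np.float64(0.148), 50), (np.float64(0.152), 76)]
f0 0.5180399696503248
wrist8 yaw 6.56 front mid-thickness x at y=.09 0.5114 ymin 0.0064
[(np.float64(-0.048), 145), (np.float64(-0.044), 59), (np.float64(0.088), 13), (np.float64(0.092), 305), (np.float64(0.096), 6)]
divX [(np.float64(0.08), 39), (np.float64(0.084), 29), (np.float64(0.088), 30), (np.float64(0.092), 29), (np.float64(0.096), 30), (np.float64(0.1), 21), (np.float64(0.104), 18), (np.float64(0.108), 15), (np.float64(0.112), 11), (np.float64(0.116), 133), (np.float64(0.12), 670), (np.float64(0.124), 9), (np.float64(0.144), 4), (np.float64(0.148), 46), (np.float64(0.152), 72)]
f0 0.5181994071855183
top yaw 6.54 front mid-thickness x at y=.09 0.5123 ymin 0.0114
[(np.float64(-0.044), 25), (np.float64(-0.04), 9), (np.float64(0.096), 28)]
divX [(np.float64(0.08), 91), (np.float64(0.084), 85), (np.float64(0.088), 84), (np.float64(0.092), 90), (np.float64(0.096), 87), (np.float64(0.1), 83), (np.float64(0.104), 88), (np.float64(0.108), 77), (np.float64(0.112), 76), (np.float64(0.116), 110), (np.float64(0.12), 184), (np.float64(0.124), 64), (np.float64(0.128), 62), (np.float64(0.132), 55), (np.float64(0.136), 53), (np.float64(0.14), 45), (np.float64(0.144), 44), (np.float64(0.148), 40), (np.float64(0.152), 45)]
f0 0.5190977501801632
```

Bay centre ≈ (0.575, 0.089), yaw 6.4°. Carrying over and turning −58.7°.

```bash
python3 -m crank '[[[0.15,0.25,0,0,0,-0.98,52],[0.15,0.25,0,0,0,-0.98,52],[0.15,0.26,0,0,0,-0.98,52],[0.15,0.26,0,0,0,-0.98,52],[0.16,0.26,0,0,0,-0.98,52],[0.16,0.26,0,0,0,-0.98,52]]]';python3 -m crank '[[[0.15,0.26,0,0,0,-0.98,52],[0.16,0.26,0,0,0,-0.98,52],[0.16,0.26,0,0,0,-0.98,52],[0.16,0.26,0,0,0,-0.98,52],[0.16,0.26,0,0,0,-0.98,52],[0.16,0.26,0,0,0,-0.98,52],[0,0,0,0,0,0,52],[0,0,0,0,0,0,52]]]'; python3 st.py
```

```text
clock: 24.32
position: [0.5183, -0.0026, 0.2669]
ee_rot: [0.952, 0.305, 0.002, -0.001]
ft_force: [-0.2, 0.4, -2.6]
grip_width: 0.717
clock: 25.32
position: [0.5752, 0.0897, 0.2675]
ee_rot: [0.998, 0.056, 0.002, -0.0]
ft_force: [0.3, 0.3, -2.1]
grip_width: 0.713
t 25.32 pos [0.5752 0.0897 0.2675] q [ 0.08  0.24 -0.37  1.51  0.09  1.4  -0.19] psi 6.9 tilt 0.2 xax [0.994 0.111 0.004] F [ 0.3  0.3 -2.1] grip 60.9
```

```bash
python3 -m crank '[[[0,0,-0.3,0,0,0,52],[0,0,-0.5,0,0,0,52],[0,0,-0.4,0,0,0,52],[0,0,-0.3,0,0,0,52],[0,0,-0.2,0,0,0,52],[0,0,0,0,0,0,52]]]'; python3 st.py;  python3 -c "
from h import *
snap('wrist','w11')
snap('top','t11'); im=cv2.imread('pics/t11.png')[120:240,150:300]; cv2.imwrite('pics/t11c.png',cv2.resize(im,None,fx=5,fy=5,interpolation=cv2.INTER_CUBIC))"
```

```text
clock: 26.08
position: [0.5754, 0.0902, 0.1657]
ee_rot: [0.998, 0.055, 0.002, -0.0]
ft_force: [0.1, 0.1, -1.9]
grip_width: 0.71
t 26.07 pos [0.5754 0.0902 0.1657] q [ 0.07  0.31 -0.37  1.65  0.12  1.2  -0.21] psi 11.3 tilt 0.2 xax [0.994 0.11  0.004] F [ 0.1  0.1 -1.9] grip 60.6
```

View pics/w11.png

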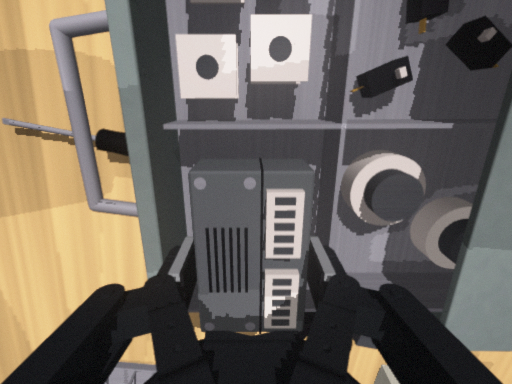

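View pics/t11c.png

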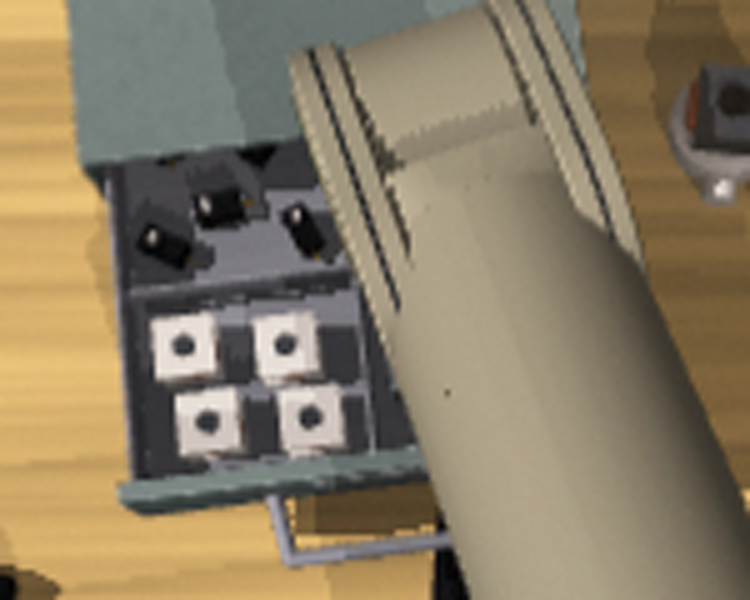

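Well centred in the bay (front wall at col ~165, divider ~340). Lowering slowly.

```bash
python3 -m crank '[[[0,0,-0.2,0,0,0,52],[0,0,-0.2,0,0,0,52],[0,0,-0.2,0,0,0,52],[0,0,-0.15,0,0,0,52],[0,0,-0.05,0,0,0,52],[0,0,0,0,0,0,52]]]'; python3 st.py
```

```text
clock: 26.92
position: [0.5758, 0.0904, 0.1184]
ee_rot: [0.998, 0.055, 0.003, -0.0]
ft_force: [-0.1, -0.1, -2.3]
grip_width: 0.717
t 26.93 pos [0.5758 0.0904 0.1184] q [ 0.07  0.35 -0.36  1.7   0.14  1.11 -0.23] psi 11.4 tilt 0.3 xax [0.994 0.11  0.005] F [-0.1 -0.1 -2.3] grip 61.2
```

```bash
python3 -m crank '[[[0,0,-0.05,0,0,0,52],[0,0,-0.05,0,0,0,52],[0,0,-0.04,0,0,0,52],[0,0,0,0,0,0,52]]]'; python3 st.py; python3 -m crank '[[[0,0,-0.03,0,0,0,52],[0,0,-0.03,0,0,0,52],[0,0,0,0,0,0,52]]]'; python3 st.py
```

```text
clock: 27.42
position: [0.5758, 0.0904, 0.1101]
ee_rot: [0.998, 0.055, 0.003, -0.0]
ft_force: [-0.2, 1.1, -1.6]
grip_width: 0.714
t 27.43 pos [0.5758 0.0904 0.1101] q [ 0.07  0.36 -0.36  1.71  0.14  1.09 -0.23] psi 10.9 tilt 0.3 xax [0.994 0.11  0.006] F [-0.2  1.1 -1.6] grip 61.0
clock: 27.8
position: [0.5776, 0.0908, 0.1085]
ee_rot: [0.998, 0.055, 0.005, -0.001]
ft_force: [3.1, 0.3, 8.8]
grip_width: 0.717
t 27.8 pos [0.5776 0.0908 0.1085] q [ 0.07  0.36 -0.36  1.71  0.14  1.09 -0.23] psi 10.3 tilt 0.6 xax [0.994 0.11  0.01 ] F [3.1 0.3 8.8] grip 61.2
```

Floor contact (+11 N). Releasing gradually.

```bash
python3 -m crank '[[[0,0,0.02,0,0,0,61],[0,0,0,0,0,0,63],[0,0,0,0,0,0,66],[0,0,0,0,0,0,70],[0,0,0,0,0,0,70]]]' 20; python3 st.py; python3 -c "
from h import *
snap('wrist','w12')"
```

```text
clock: 28.42
position: [0.5763, 0.0905, 0.1079]
ee_rot: [0.998, 0.055, 0.003, -0.0]
ft_force: [6.4, 1.1, 2.5]
grip_width: 0.821
t 28.43 pos [0.5763 0.0905 0.1079] q [ 0.07  0.36 -0.36  1.71  0.14  1.09 -0.23] psi 11.1 tilt 0.4 xax [0.994 0.11  0.007] F [6.4 1.1 2.5] grip 70.1
```

View pics/w12.png

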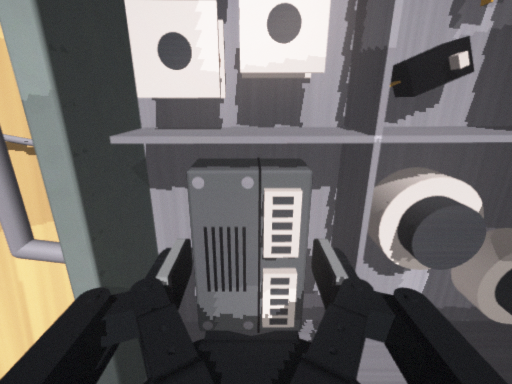

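The module rests free; there is a slight touch of the front wall (6 N in +x), so I'll shift off it 3 mm and lift.

```bash
python3 -m crank '[[[0.05,0,0,0,0,0,68],[0,0,0.1,0,0,0,68],[0,0,0.2,0,0,0,68],[0,0,0.3,0,0,0,68],[0,0,0.5,0,0,0,68],[0,0,0.7,0,0,0,68],[0,0,0.8,0,0,0,68],[0,0,0.3,0,0,0,68]]]'; python3 st.py; python3 -m crank '[[[-0.5,-0.6,0.2,0,0,0,68],[-0.5,-0.8,0,0,0,0,68],[-0.5,-0.8,0,0,0,0,68],[-0.3,-0.8,0,0,0,0,68],[0,-0.5,0,0,0,0,68],[0,0,0,0,0,0,68],[0,0,0,0,0,0,68]]]'; python3 st.py
python3 - <<'E'
from h import *
im,d,o=snap('top','t13'); T=cloud('top',d).reshape(-1,3)
i,dw,o=snap('wrist','w13'); W=cloud('wrist',dw,o['position'],o['ee_rot']).reshape(-1,3)
th=np.radians(6.4);c,s=np.cos(th),np.sin(th)
for n,C in (('top',T),('wrist',W)):
    q=C[((C>[.5,0,.116])&(C<[.65,.18,.133])).all(1)]
    X=q[:,0]*c+q[:,1]*s;Y=-q[:,0]*s+q[:,1]*c; k=(X>.53)&(X<.632)&(Y>-.038)&(Y<.086); q=q[k]
    print(n,len(q),cv2.minAreaRect((q[:,:2]*1000).astype(np.float32)) if len(q)>5 else '',np.median(q[:,2]))
    h=q[q[:,2]<.1295]; A=np.c_[h[:,:2]-h[:,:2].mean(0),np.ones(len(h))]; print(np.linalg.lstsq(A,h[:,2],rcond=None)[0])
    f=C[(np.abs(C[:,2]-.160)<.004)&(C[:,0]>.45)&(C[:,0]<.54)&(C[:,1]>.02)&(C[:,1]<.3)]; p=np.polyfit(f[:,1],f[:,0],1); print('front x at .09',np.polyval(p,.09))
cv2.imwrite('pics/t13c.png',cv2.resize(im[120:280,100:400],None,fx=2.6,fy=2.6,interpolation=cv2.INTER_CUBIC))
E
```

```text
clock: 29.48
position: [0.5795, 0.0908, 0.2862]
ee_rot: [0.998, 0.055, 0.005, -0.001]
ft_force: [0.3, 0.3, -1.0]
grip_width: 0.791
t 29.48 pos [0.5795 0.0908 0.2862] q [ 0.08  0.24 -0.37  1.48  0.09  1.43 -0.19] psi 9.6 tilt 0.6 xax [0.994 0.11  0.011] F [ 0.3  0.3 -1. ] grip 67.6
clock: 30.35
position: [0.4707, -0.1187, 0.2937]
ee_rot: [0.998, 0.055, 0.003, -0.001]
ft_force: [0.6, 0.2, -0.0]
grip_width: 0.792
t 30.35 pos [ 0.4707 -0.1187  0.2937] q [ 0.36  0.   -0.2   1.71 -0.    1.42  0.27] psi 15.4 tilt 0.3 xax [0.994 0.111 0.005] F [ 0.6  0.2 -0. ] grip 67.6
top 670 ((575.3226928710938, 94.71387481689453), (63.26776123046875, 100.09918975830078), 6.269177436828613) 0.12739551929353976
[ 0.00621391 -0.00106256  0.12642833]
front x at .09 0.5085094779116047
wrist 2247 ((578.9349365234375, 55.80036163330078), (62.41621398925781, 31.314496994018555), 3.99137544631958) 0.12517071450094608
[0.02704026 0.06530332 0.12474155]
front x at .09 0.5079655889492851
```

View pics/t13c.png

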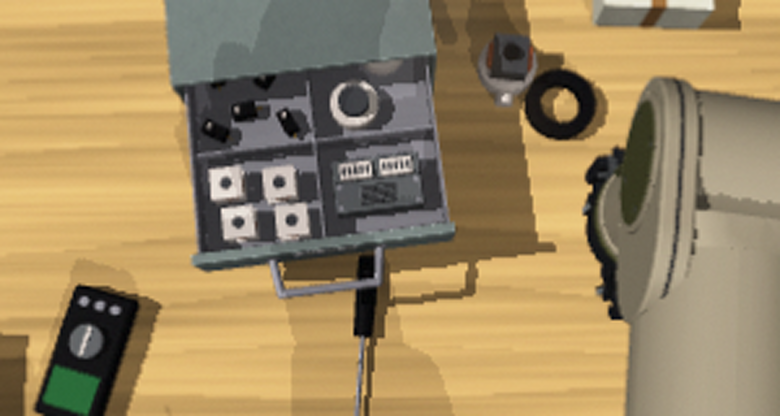

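View pics/w13.png

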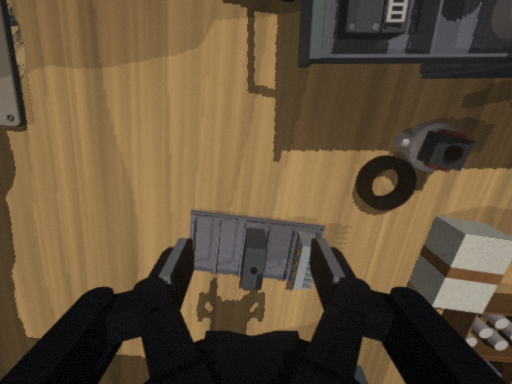

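The module lies flat in the bay, sockets up (top crop (380,180)). One consistency check that the drawer did not move and that the bystanders are unmoved.

Run:
```python
from h import *
for n in ('t3','t6','t13'):
    C=cloud('top',np.load(f'pics/{n}.npz')['d']).reshape(-1,3)
    f=C[(np.abs(C[:,2]-.160)<.004)&(C[:,0]>.45)&(C[:,0]<.54)&(C[:,1]>.02)&(C[:,1]<.12)]; p=np.polyfit(f[:,1],f[:,0],1); print(n,np.polyval(p,.07).round(4))
for n in ('top0','t13'):
    C=cloud('top',np.load(f'pics/{n}.npz')['d']).reshape(-1,3)
    for nm,l,h in [('driver',[.25,.07,.008],[.455,.16,.05]),('term',[.46,-.38,.068],[.53,-.18,.09]),('rect',[.55,-.38,.045],[.63,-.18,.07]),('pump',[.68,-.11,.04],[.8,-.02,.09]),('tape',[.65,-.2,.015],[.8,-.105,.03]),('meter',[.25,.35,.02],[.5,.55,.06])]:
        q=C[((C>l)&(C<h)).all(1)]; print(n,nm,len(q),q.mean(0).round(3) if len(q) else '')
```

```text
t3 0.5145
t6 0.5144
t13 0.5109
top0 driver 182 [0.406 0.117 0.021]
top0 term 281 [ 0.494 -0.283  0.077]
top0 rect 219 [ 0.583 -0.288  0.054]
top0 pump 272 [ 0.748 -0.07   0.062]
top0 tape 348 [ 0.699 -0.142  0.024]
top0 meter 1321 [0.386 0.449 0.036]
t13 driver 182 [0.406 0.117 0.02 ]
t13 term 0 
t13 rect 0 
t13 pump 272 [ 0.748 -0.07   0.062]
t13 tape 346 [ 0.699 -0.142  0.025]
t13 meter 1319 [0.386 0.449 0.036]
```

```bash
python3 -c "
from workcell import manip
print(manip.hand_in())"; python3 st.py
```

```text
the job is handed in; nothing more can be done
None
the job is handed in; nothing more can be done
```

The control module is lying flat on its back in the empty front right bay, sockets up, with the drawer pulled out to its stop. I handed the job in at about 30 s of the 69 s allowed; no verdict is reported.

**What I did:**
- I pulled the drawer out by its handle until it hit the stop (47 N).
- I lifted the module from the rack's near slot, tilted it and set it down on its back on the clear bench. The lower finger supported it as it went down.
- I picked it up again across its 62 mm width, lowered it level into the bay until it touched the floor (about 11 N), released it and moved clear.

**Last checks (top camera):**
- **Module:** its centre is about 4 mm (x) and 6 mm (y) from the bay centre. Its top face slopes about 0.4° and sits where it should if the module rests on the bay floor.
- **Drawer:** it ended 3.5 mm further out than just after the pull. My first relaxing move had pushed it slightly back, and a finger touching its front wall at release (about 6 N) nudged it out again.
- **Bystanders:** driver, pump, tape and meter are unchanged to within 1 mm.

**What I could not confirm:**
- The arm hid the rectifier and terminal box from the top camera in the final check. The wrist picture shows both standing in their slots, but I did not re-measure them.
- Joint 7 ran up against its limit (2.59 of 2.6 rad) while I tilted the module. No stop or error was reported.

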